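# Charge the grinding jar and hold the enabling plunger

### The job

Scoop the three white grinding balls out of the steel pan with the scoop, tip them all into the grinding jar and lay the scoop flat back in the pan, never touching the balls with the fingers and leaving the other bottles, glassware and tools alone. Then push the spring-loaded hold-to-run plunger down with the gripper until its red band has sunk into the yellow collar and the collar's rim stands at the green band, about 10 mm down; never push it all the way in, as that trips it. Finish while still holding the plunger there: do not let go.

Things in the scene. Friction and masses are not known exactly. Their poses are not given: they have to be found in the camera images.
- pan: Fixed narrow steel pan. Origin: centre of underside; x lengthwise, z up. Inner floor 240 (x) by 90 (y) mm, 4 above the bench; walls upright to 18, then flared out to 29 mm height (outside 266 x 116). Balls lie in its +x half, the scoop in its -x half, mouth to +x, nearly as wide as the floor: slid along the floor to the +x end wall it gathers the balls.
- scoop: Loose aluminium scoop, 0.16 kg. Origin: centre of its flat underside; x to its mouth, z up. 90 long (back wall x -45, lip x +45), 82 wide, floor 2.4 thick, thin lip; walls 34 high, 22 at the front. Black upright handle block on a bridge, centred at x -25, y 0: 20 thick (x), 44 wide (y), z 39 to 82 mm; grip from above across the 20.
- ball0: White ceramic grinding ball, 22 mm diameter, about 30 g, polished and slippery (friction about 0.15); it rolls. Origin: its centre.
- ball1: White ceramic grinding ball, 22 mm diameter, about 30 g, polished and slippery (friction about 0.15); it rolls. Origin: its centre.
- ball2: White ceramic grinding ball, 22 mm diameter, about 30 g, polished and slippery (friction about 0.15); it rolls. Origin: its centre.
- jar: Fixed shaker, a blue block 120 x 120 x 30 mm, with an open upright steel grinding jar clamped on it. Origin: centre of the block's underside. Jar: outside diameter 112, inside diameter 104, inner floor at z = 36, rim at z = 100 mm.
- jar_mouth (a point): Centre of the jar's open mouth, at the height of its rim.
- plunger_box: Fixed grey control box, 100 x 100 x 55 mm, with a yellow collar (42 dia, top at z = 65) and the spring-loaded hold-to-run plunger in it. Origin: centre of the box's underside.
- plunger_top (a point): Centre of the top of the plunger's black mushroom cap (46 dia, 12 thick), 100 mm above the bench when released; moves down with the plunger. The stem shows, from the collar up, a red band (7 mm), a green band (7 mm) and black.
- plunger (a joint): Travel of the plunger in m: 0 released, grows as it is pushed straight down, stop at 0.020. The red band has sunk into the yellow collar at 0.007, the green one at 0.014. Spring: 3 N at the start plus 0.5 N per mm (8 N at 10 mm); it springs back when let go.
- beaker: Bystander: clear glass beaker, 76 dia, 95 tall (mm). Leave alone. Origin: centre of its underside.
- wash_bottle: Bystander: white wash bottle with red cap, 64 dia, 170 tall (mm). Leave alone. Origin: centre of its underside.
- amber_jar: Bystander: small amber jar with black cap, 56 dia, 75 tall (mm). Leave alone. Origin: centre of its underside.
- brush: Bystander: cleaning brush lying flat (mm). Leave alone. Origin: centre of its underside (middle of the tool).
- dish: Bystander: small white ceramic bowl, 80 dia, 35 tall (mm). Leave alone. Origin: centre of its underside.
- vial: Bystander: little glass vial with blue cap, 32 dia, 55 tall (mm). Leave alone. Origin: centre of its underside.

How it is judged:
By the outcome, as a careful person would: the job done as asked, in the order asked, and still so for the second after the job is handed in, while the arm keeps its last pose, push and grip.
It also fails if it takes over 72 s, if anything falls off the work surface, if the arm or the gripper's body presses on something with over 40 N, if the wrist force passes 120 N, or if a joint passes its speed limit or range.

### The arm

A 6-joint arm with a two-finger parallel gripper is mounted at the origin on the work surface. World frame = base frame: x ahead of the robot, y to its left, z up, the work surface at z = 0. Lengths are in m, angles in rad, forces in N, time in s.
With the tool pointing down it reaches from about 0.35 to 0.975 m from the base axis. Payload 4.9 kg.
Tool frame: the origin (TCP) lies between the finger pads; the fingertips stand 25 mm ahead of it and the grasp point (between the pads) lies 6 mm ahead of it (manip.tcp_to_tips is the z of the fingertips in the tool frame, in m); z points along the fingers, y is the line along which they close (so a half turn about z gives the same grasp; the last joint's range is limited). The gripper opens to 85 mm and grips with 20 to 120 N. Pads are 22 mm wide; open, the fingers measure 114 mm over their backs; the gripper's body (76 mm by 85 mm) begins 54 mm behind the grasp point. The pads swing forward as they close: fully open they stand 13 mm farther back than shut.
Start: joints at [1.099, 0.053, 1.613, -0, 1.476, -0.119], TCP at [0.216, 0.586, 0.256] pointing down, gripper open.
Joint ranges: [-3.01, 3.01], [-1.01, 2.22], [0.06, 2.58], [-1.02, 4.17], [0.09, 2.62], [-3.14, 3.14]. Speed limits (rad/s): [2.57, 2.57, 3.14, 3.14, 3.14, 3.14].

### API

Orientations are given as a unit quaternion [w, x, y, z].
In Python, from plant import manip gives the robot as it stands. The module is installed in compiled form; this text tells all that it offers.
- The arm moves only by the tool arm_command, never from a script. Its argument "moves" is a list of rows, each a list of 3 entries, a list of its own where there are three numbers: the opening, from -1 (shut) to 1 (fully open), then the shift along the tool's x, y, z in units of 0.15 m (1.0 is 0.15 m), then the turn about the tool's z in units of 2 pi rad (1.0 is 2 pi rad). A call has 1 to 20 rows; each row is the pose to reach, as a shift and turn from the pose commanded when the call began, along the tool's axes at that moment, turning the shorter way round; what a row does not reach only later rows make up. A row lasts 1/12 s, in which the tool goes at most 41.7 mm and 7.16 degrees, less where a joint would pass 70% of its speed; a pose out of reach is approached as far as the arm can. A call with a number of a shift or a turn outside -1 to 1 is refused whole. A call with a gripper value outside its range is refused whole. The fingers move at their own pace and stop on an object; the grip force is fixed at half the most. Time passes only in rows, so rows that repeat a pose let the fingers close. It gives the time, the measured TCP pose, the force, the opening and the grip force at its end, in the units of the state.
- manip.state(): the state, without advancing time (a new reading comes with each control period).
- manip.grab_frame(name): name is "side" or "top" or "wrist"; returns a dict with "frame" (400x640x3 uint8, red, green, blue), "fx", "fy", "cx", "cy" (pixels), "R" (3x3) and "t" (3): a world point X has camera coordinates R X + t. Camera axes: x right, y down, z forward; pixel columns grow to the right and rows downward; lengths in m; the calibration is good to about 2 mm. A picture is of the moment at which its call begins. There is no depth.
- manip.job_done(): hands the job in; it is judged then, once.
Trained networks look in a picture, given as the dict that the camera call returned (one of the last four; its "shot" number tells which), for a name from the list of things; names that differ only in an ending like _2 or _b are one class to them, and where a whole thing is asked for, a point or a joint stands for the part that bears it (a point fixed in the world has none). Each returns a list of dicts, best first, with "confidence" (0 to 1); they miss things now and then, are a little off and sometimes report something else, mostly with a low value. They report only what shows in the picture. A call takes as long as a camera call.
- manip.search_frame(picture, target): "extent" ([left, top, right, bottom] in pixels, round what is visible of it).
The state is a dict: "time": time; "joint_pos": joint angles; "joint_vel": joint speeds; "joint_efforts": joint torques, N m; "tool_pos": TCP position; "tool_rot": TCP orientation; "contact_force": force on the tool from outside, world axes, zero at the start; "ft_torque": the same for the moment, N m; "gripper_width": opening from 0.0 (shut) to 1.0 (fully open); "grasp_force": force on a finger pad.
Only numpy, scipy, OpenCV 4.12 (cv2) and the standard library are available. Lean on these libraries where they do the work, as an engineer would, in place of code of your own. Each camera call takes 0.05 s, during which the arm holds its last target. There are 200 camera calls.

## Working session

There is one attempt and no reset: what is moved stays moved. The work goes in short steps, Python scripts to look and compute and a tool call to move; the robot and the scene stay as the last step left them, time stands still between calls to the robot, and variables do not carry over. Pictures are saved under pics/ and viewed, at most 10 in all, crops included, and the job is handed in when it is done.

Besides the shell and the picture viewer there is one more tool, called after "Request:" by a JSON object that holds its "fn" and its "kwargs", one argument or row to a line. arm_command: Moves the arm, as the interface text tells. Shifts and turns lie within -1 to 1; 1 stands for 0.15 m of shift or 2 pi rad of turn. Its arguments: {"type":"object","properties":{"moves":{"type":"array"}},"required":["moves"]}

```bash
mkdir -p pics
cat > h.py <<'E'
import numpy as np, cv2
from plant import manip
def ray(p,u,v):
    R=np.array(p["R"]);t=np.array(p["t"])
    d=R.T@np.array([(u-p["cx"])/p["fx"],(v-p["cy"])/p["fy"],1]);return -R.T@t,d
def onz(p,u,v,z):
    c,d=ray(p,u,v);return c+d*(z-c[2])/d[2]
def proj(p,X):
    X=np.array(p["R"])@np.array(X)+np.array(p["t"]);return [p["fx"]*X[0]/X[2]+p["cx"],p["fy"]*X[1]/X[2]+p["cy"]]
def save(p,n): cv2.imwrite("pics/"+n,cv2.cvtColor(p["frame"],cv2.COLOR_RGB2BGR))
E
python3 - <<'E'
from h import *
np.set_printoptions(precision=3,suppress=True)
s=manip.state();print(s)
for n in["top","side"]:
    p=manip.grab_frame(n);save(p,n+"0.png");c,d=ray(p,320,200);print(n,c,d,p["fx"])
    for k in["pan","scoop","ball0","jar","plunger_box","plunger_top","beaker","wash_bottle","amber_jar","brush","dish","vial"]:
        try:
            print(k,[(np.round(r["extent"]).tolist(),round(r["confidence"],2)) for r in manip.search_frame(p,k)[:4]])
        except Exception as e: print(k,e)
E
```

```text
{'time': 0.0, 'joint_pos': array([ 1.099,  0.053,  1.614, -0.   ,  1.476, -0.119]), 'joint_vel': array([ 0.   , -0.001,  0.001,  0.   , -0.001, -0.   ]), 'joint_efforts': array([  0.001, -39.367, -37.018,  -0.   ,   0.007,  -0.   ]), 'tool_pos': array([0.216, 0.586, 0.255]), 'tool_rot': array([-0.   ,  0.175,  0.984, -0.001]), 'contact_force': array([-0.491, -0.04 , -0.659]), 'ft_torque': array([-0.038, -0.013,  0.002]), 'grasp_force': 0.0, 'gripper_width': 1.0040741034858478}
top [0.474 0.116 1.378] [ 0.105  0.032 -0.994] 427.5343263290993
pan [([398.0, 219.0, 486.0, 258.0], 0.84)]
scoop [([447.0, 228.0, 480.0, 252.0], 0.64), ([320.0, 217.0, 364.0, 257.0], 0.42)]
ball0 [([427.0, 234.0, 437.0, 241.0], 0.38)]
jar [([322.0, 216.0, 364.0, 257.0], 0.79)]
plunger_box [([244.0, 218.0, 280.0, 261.0], 0.76)]
plunger_top [([253.0, 233.0, 270.0, 247.0], 0.7)]
beaker [([340.0, 149.0, 364.0, 178.0], 0.62)]
wash_bottle [([378.0, 158.0, 435.0, 172.0], 0.7), ([449.0, 158.0, 481.0, 182.0], 0.61)]
amber_jar [([295.0, 154.0, 319.0, 172.0], 0.65)]
brush [([374.0, 156.0, 436.0, 173.0], 0.63)]
dish [([395.0, 221.0, 485.0, 260.0], 0.38), ([425.0, 234.0, 437.0, 244.0], 0.19)]
vial []
side [0.43  0.965 0.587] [ 0.19  -0.831 -0.523] 368.70488812580794
pan [([359.0, 146.0, 400.0, 188.0], 0.74)]
scoop [([363.0, 132.0, 388.0, 165.0], 0.93)]
ball0 [([331.0, 336.0, 376.0, 381.0], 0.4)]
jar [([341.0, 174.0, 388.0, 227.0], 0.58)]
plunger_box [([330.0, 236.0, 378.0, 298.0], 0.61), ([366.0, 134.0, 390.0, 162.0], 0.56)]
plunger_top [([344.0, 239.0, 370.0, 261.0], 0.91), ([342.0, 176.0, 385.0, 228.0], 0.7), ([358.0, 144.0, 398.0, 186.0], 0.32)]
beaker [([278.0, 169.0, 303.0, 210.0], 0.9)]
wash_bottle [([310.0, 114.0, 333.0, 158.0], 0.8)]
amber_jar [([262.0, 203.0, 286.0, 240.0], 0.76)]
brush [([301.0, 162.0, 314.0, 178.0], 0.54)]
dish [([333.0, 334.0, 375.0, 382.0], 0.56)]
vial [([269.0, 243.0, 284.0, 270.0], 0.73)]
```

Run:
```python
import cv2,numpy as np
a=cv2.imread("pics/top0.png")[130:280,220:500]; a=cv2.resize(a,(784,420),interpolation=3); cv2.imwrite("pics/a.png",a)
from h import *
np.set_printoptions(precision=3,suppress=True)
p=manip.grab_frame("top")
print(p["R"])
f=lambda u,v,z:print(u,v,onz(p,u,v,z))
f(343,237,.1);f(262,240,.1);f(442,238.5,.029);f(432,237.5,.015);f(463,240,.05)
```

```text
[[ 0.004 -1.    -0.02 ]
 [-0.994 -0.002 -0.112]
 [ 0.112  0.02  -0.993]]
343 237 [0.499 0.088 0.1  ]
262 240 [0.489 0.329 0.1  ]
442 238.5 [ 0.497 -0.223  0.029]
432 237.5 [ 0.5   -0.195  0.015]
463 240 [ 0.492 -0.282  0.05 ]
```

View pics/a.png

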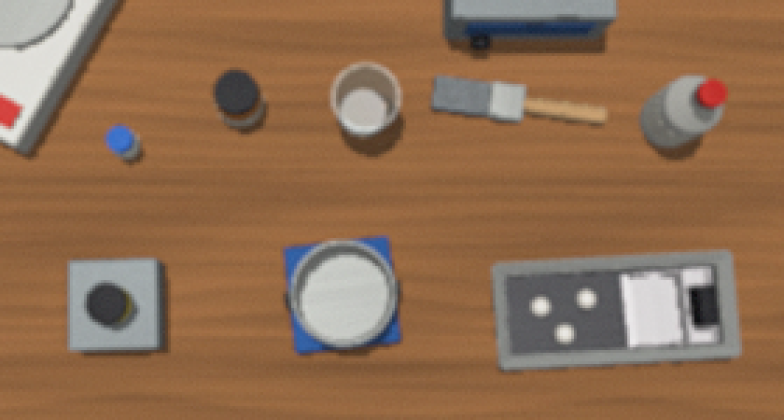

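View pics/side0.png

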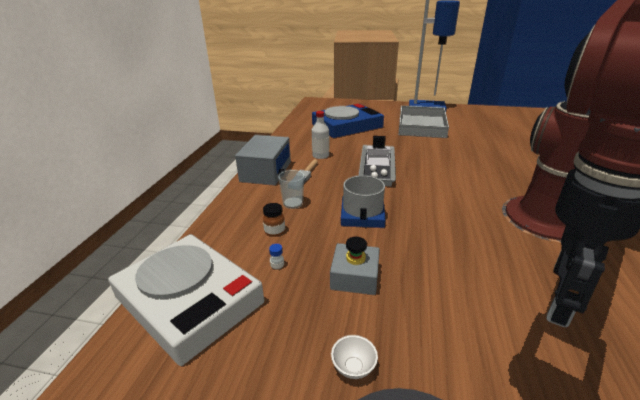

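The top view shows the pan, with balls at crop (540–590, 300–330) and the scoop handle at (705, 307). The jar is at (345, 293) and the plunger box at (112, 305). The pan's +x points along world +y, towards the jar. I'll move the wrist camera across next.

Request:
{"fn": "arm_command", "kwargs": {
  "moves": [
    [1, [-0.7, -0.88, -0.3], 0],
    [1, [-0.7, -0.88, -0.3], 0],
    [1, [-0.7, -0.88, -0.3], 0],
    [1, [-0.7, -0.88, -0.3], 0],
    [1, [-0.7, -0.88, -0.3], 0]
  ]
}}

```text
time: 1.77
tool_pos: [0.2705, 0.4233, 0.3038]
tool_rot: [0.002, 0.177, 0.984, 0.001]
contact_force: [-0.1, 0.2, 0.9]
gripper_width: 1.0
grasp_force: 0.0
```

Request:
{"fn": "arm_command", "kwargs": {
  "moves": [
    [1, [-0.7, -0.88, 0], -0.067],
    [1, [-0.7, -0.88, 0], -0.067],
    [1, [-0.7, -0.88, 0], -0.067],
    [1, [-0.7, -0.88, 0], -0.067],
    [1, [-0.7, -0.88, 0], -0.067]
  ]
}}

```text
time: 2.18
tool_pos: [0.3225, 0.2633, 0.3013]
tool_rot: [0.001, -0.034, 0.999, -0.0]
contact_force: [0.2, 0.3, -0.3]
gripper_width: 1.0
grasp_force: 0.0
```

Run:
```python
from h import *
np.set_printoptions(precision=3,suppress=True)
s=manip.state();print(s["time"],s["tool_pos"],s["tool_rot"],s["contact_force"])
p=manip.grab_frame("wrist");save(p,"w1.png");c,d=ray(p,320,200);print(c,d,p["fx"]);print(p["R"])
for u,v in [(0,0),(640,0),(640,400),(0,400)]: print(onz(p,u,v,0))
for k in["jar","plunger_top","plunger_box"]: print(k,[(np.round(r["extent"]).tolist(),round(r["confidence"],2)) for r in manip.search_frame(p,k)[:2]])
```

```text
2.1833 [0.323 0.263 0.301] [ 0.001 -0.034  0.999 -0.   ] [ 0.171  0.305 -0.311]
[0.248 0.259 0.419] [ 0.28   0.015 -0.96 ] 335.0404366306413
[[-0.068  0.998 -0.001]
 [ 0.955  0.066  0.289]
 [ 0.288  0.018 -0.957]]
[ 0.165 -0.103  0.   ]
[0.117 0.602 0.   ]
[ 0.665  0.794 -0.   ]
[ 0.736 -0.219  0.   ]
jar [([107.0, 243.0, 235.0, 331.0], 0.64), ([512.0, 263.0, 578.0, 316.0], 0.55)]
plunger_top [([362.0, 305.0, 400.0, 350.0], 0.78)]
plunger_box [([331.0, 256.0, 419.0, 354.0], 0.91), ([106.0, 242.0, 234.0, 330.0], 0.33)]
```

Request:
{"fn": "arm_command", "kwargs": {
  "moves": [
    [1, [-0.2, -1, 0], 0],
    [1, [-0.2, -1, 0], 0],
    [1, [-0.2, -1, 0], 0],
    [1, [-0.2, -1, 0], 0],
    [1, [-0.2, -1, 0], 0]
  ]
}}

```text
time: 2.8
tool_pos: [0.3629, 0.1163, 0.3013]
tool_rot: [0.0, -0.032, 0.999, -0.001]
contact_force: [-0.2, -0.0, 0.6]
gripper_width: 1.002
grasp_force: 0.0
```

Request:
{"fn": "arm_command", "kwargs": {
  "moves": [
    [1, [-0.1, -0.5, 0], 0],
    [1, [-0.1, -0.5, 0], 0],
    [1, [-0.1, -0.5, 0], 0],
    [1, [-0.1, -0.5, 0], 0]
  ]
}}

```text
time: 3.13
tool_pos: [0.3824, 0.0451, 0.3012]
tool_rot: [-0.0, -0.033, 0.999, 0.001]
contact_force: [-0.6, -0.3, -0.4]
gripper_width: 0.995
grasp_force: 0.0
```

```bash
cat > see.py <<'E'
from h import *
import pickle,sys
np.set_printoptions(precision=3,suppress=True)
def run(n,keys):
    s=manip.state();print(s["time"],s["tool_pos"],s["tool_rot"])
    p=manip.grab_frame("wrist");save(p,n+".png");pickle.dump(p,open(n+".pkl","wb"))
    for k in keys: print(k,[(np.round(r["extent"],1).tolist(),round(r["confidence"],2)) for r in manip.search_frame(p,k)[:4]])
if __name__=="__main__": run(sys.argv[1],sys.argv[2:])
E
python3 see.py w2 jar ball0 scoop pan
```

```text
3.1333 [0.382 0.045 0.301] [-0.    -0.033  0.999  0.001]
jar [([299.8, 212.0, 407.0, 339.0], 0.81)]
ball0 [([168.5, 230.6, 185.2, 248.4], 0.77), ([147.4, 210.7, 164.7, 227.2], 0.74), ([126.7, 235.9, 145.3, 252.7], 0.69), ([297.9, 211.6, 405.2, 338.9], 0.44)]
scoop [([0.0, 203.1, 111.4, 275.8], 0.98)]
pan [([2.3, 191.6, 216.7, 286.2], 0.71)]
```

Request:
{"fn": "arm_command", "kwargs": {
  "moves": [
    [1, [-0.1, -1, 0], 0],
    [1, [-0.1, -1, 0], 0],
    [1, [-0.1, -1, 0], 0],
    [1, [-0.1, -1, 0], 0],
    [1, [-0.1, -1, 0], 0]
  ]
}}

```text
time: 3.8
tool_pos: [0.4076, -0.1064, 0.3011]
tool_rot: [-0.0, -0.032, 0.999, -0.001]
contact_force: [-0.7, 0.3, 0.0]
gripper_width: 1.001
grasp_force: 0.0
```

```bash
python3 see.py w3 jar ball0 scoop pan
python3 - <<'E'
import cv2,numpy as np
a=[cv2.imread(f"pics/w{i}.png") for i in(2,3)]
cv2.imwrite("pics/b.png",a[1])
E
```

```text
3.8 [ 0.408 -0.106  0.301] [-0.    -0.032  0.999 -0.001]
jar [([419.0, 201.6, 552.4, 321.3], 0.67)]
ball0 [([245.0, 227.1, 261.4, 245.3], 0.67), ([268.2, 198.7, 283.5, 215.5], 0.66), ([288.2, 221.3, 303.3, 240.0], 0.56)]
scoop [([121.9, 190.3, 221.6, 265.6], 0.77)]
pan [([117.0, 182.2, 339.0, 271.3], 0.78)]
```

View pics/b.png

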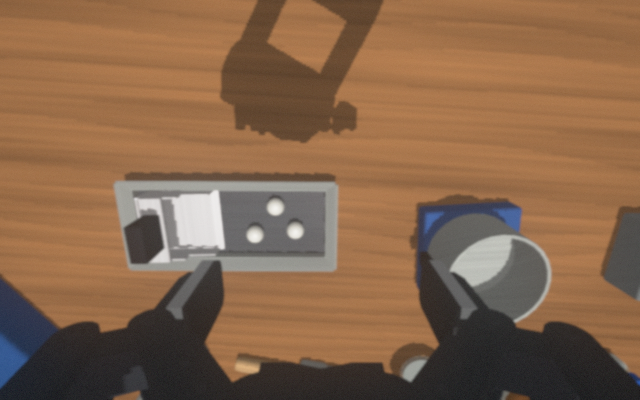

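The wrist view shows the pan rim corners at about (115,183), (337,182), (336,271) and (128,271). The balls are near (254,234), (275,207) and (295,230), the handle is at (143,240), and the jar rim is at (500,278).

```bash
cat > m.py <<'E'
from h import *
import pickle
np.set_printoptions(precision=4,suppress=True)
p=pickle.load(open("w3.pkl","rb"));q=pickle.load(open("w2.pkl","rb"))
print("rim corners",[onz(p,u,v,.029)[:2] for u,v in[(115,183),(337,182),(336,271),(128,271)]])
for a in[(254,234),(275,207),(295,230)]: print("ball",onz(p,*a,.015))
# pan via bright-grey rim mask in wrist & top
t=manip.grab_frame("top")
g=cv2.cvtColor(t["frame"],cv2.COLOR_RGB2HSV)
m=((g[...,1]<60)).astype(np.uint8); m[:, :390]=0;m[:,500:]=0;m[:205]=0;m[275:]=0
c=max(cv2.findContours(m,0,1)[0],key=cv2.contourArea)
P=np.float32([onz(t,*x[0],.029)[:2]*1000 for x in c.astype(float)]);r=cv2.minAreaRect(P);print("pan top",r)
m2=((g[...,2]<45)).astype(np.uint8);m2[:, :455]=0;m2[:,485:]=0;m2[:225]=0;m2[255:]=0
c=max(cv2.findContours(m2,0,1)[0],key=cv2.contourArea)
P=np.float32([onz(t,*x[0],.086)[:2]*1000 for x in c.astype(float)]);print("handle top",cv2.minAreaRect(P))
g=cv2.cvtColor(p["frame"],cv2.COLOR_RGB2HSV)
m=((g[...,1]<70)).astype(np.uint8); m[:, :100]=0;m[:,345:]=0;m[:170]=0;m[290:]=0;m[258:,190:]=0
c=max(cv2.findContours(m,0,1)[0],key=cv2.contourArea)
P=np.float32([onz(p,*x[0],.029)[:2]*1000 for x in c.astype(float)]);print("pan wrist",cv2.minAreaRect(P))
# jar rim centre, triangulated from extents via top+wrist
for n,im,z,e in[("w3",p,.1,(437,236,551,324)),]:
    print([onz(im,u,v,z)[:2] for u,v in[(437,280),(551,275),(497,325),(497,236)]])
x=t["frame"][215:265,310:370]
cv2.imwrite("pics/c.png",np.hstack([cv2.resize(t["frame"][...,::-1][210:270,440:500],(390,390),interpolation=2),cv2.resize(t["frame"][...,::-1][207:267,310:370],(390,390),interpolation=2)]))
E
python3 m.py
```

```text
rim corners [array([ 0.4416, -0.3503]), array([ 0.4232, -0.086 ]), array([ 0.5408, -0.0781]), array([ 0.5583, -0.3466])]
ball [ 0.5021 -0.1869  0.015 ]
ball [ 0.4637 -0.1607  0.015 ]
ball [ 0.4931 -0.1342  0.015 ]
pan top ((470.14422607421875, -210.64730834960938), (160.6460418701172, 280.3340148925781), 3.37923002243042)
handle top ((494.4833679199219, -287.6022033691406), (8.915741920471191, 35.613502502441406), 88.08655548095703)
pan wrist ((489.4634094238281, -215.66409301757812), (120.4024887084961, 268.9410705566406), 3.717376947402954)
[array([0.5066, 0.0243]), array([0.4929, 0.1438]), array([0.558 , 0.1001]), array([0.4526, 0.0772])]
```

View pics/c.png

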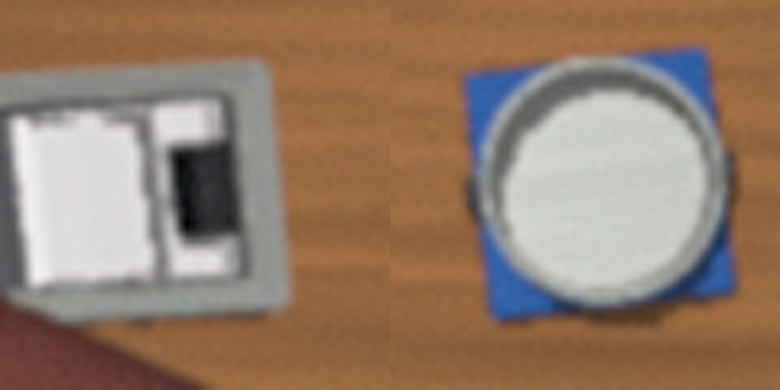

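Run:
```python
from h import *
import pickle
np.set_printoptions(precision=4,suppress=True)
t=manip.grab_frame("top");p=pickle.load(open("w3.pkl","rb"));q=pickle.load(open("w2.pkl","rb"))
print("handle",onz(t,473.5,239.2,.086));print("jar",onz(t,342.8,234.8,.1))
H=onz(t,473.5,239.2,.086)
ax=np.array([-.064,.998,0]);lat=np.array([.998,.064,0])
print("corners in w3",[np.round(proj(p,H+a*.01*ax+b*.022*lat)) for a in(-1,1) for b in(-1,1)],[np.round(proj(p,H+[0,0,-.043]+a*.01*ax+b*.022*lat)) for a in(-1,1) for b in(-1,1)])
print(proj(p,manip.state()["tool_pos"]))
C=np.array([.490,-.2155,0]);d=H-C;print("handle in pan",d@ax,d@lat)
s=manip.state()["tool_pos"];e=H-s;print("tool shift: x",-e@lat/.15,"y",e@ax/.15)
a=p["frame"][...,::-1][170:280,105:235];cv2.imwrite("pics/d.png",cv2.resize(a,(780,660),interpolation=2)[:600])
```

```text
handle [ 0.4939 -0.3024  0.086 ]
jar [0.5052 0.0882 0.1   ]
corners in w3 [array([121., 226.]), array([128., 264.]), array([140., 226.]), array([146., 264.])] [array([142., 213.]), array([148., 247.]), array([159., 213.]), array([164., 247.])]
[np.float64(328.62433807728246), np.float64(296.21611445501946)]
handle in pan -0.08701120998344171 -0.0016505498399442973
tool shift: x -0.4914150396200381 y -1.3662831990720847
```

View pics/d.png

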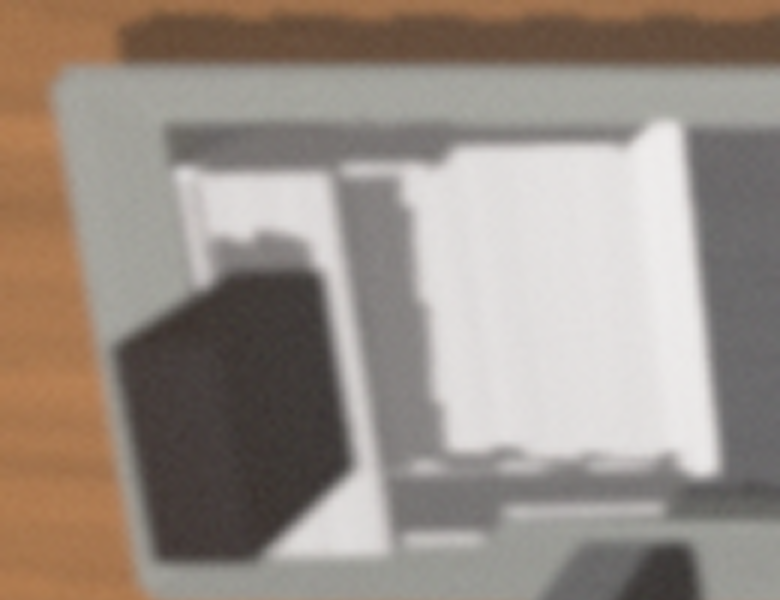

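The handle corners in the crop are at about (115,345), (155,560) and (355,465). They agree with the top camera to about 2 mm, so I'll approach and hover.

Request:
{"fn": "arm_command", "kwargs": {
  "moves": [
    [1, [-0.25, -0.7, 0.3], 0],
    [1, [-0.25, -0.7, 0.3], 0],
    [1, [-0.25, -0.7, 0.3], 0],
    [1, [-0.25, -0.7, 0.3], 0]
  ]
}}

```text
time: 4.48
tool_pos: [0.4519, -0.2084, 0.2521]
tool_rot: [-0.003, -0.033, 0.999, 0.001]
contact_force: [-1.1, 0.6, 0.0]
gripper_width: 1.001
grasp_force: 0.0
```

Request:
{"fn": "arm_command", "kwargs": {
  "moves": [
    [1, [-0.24, -0.65, 0.4], 0],
    [1, [-0.24, -0.65, 0.4], 0],
    [1, [-0.24, -0.65, 0.4], 0],
    [1, [-0.24, -0.65, 0.4], 0],
    [1, [-0.24, -0.65, 0.4], 0],
    [1, [-0.24, -0.65, 0.4], 0]
  ]
}}

```text
time: 4.98
tool_pos: [0.4947, -0.2999, 0.1968]
tool_rot: [0.0, -0.035, 0.999, 0.0]
contact_force: [-0.2, 0.6, 0.4]
gripper_width: 1.001
grasp_force: 0.0
```

```bash
python3 see.py w4 ball0 scoop
python3 - <<'E'
from h import *
import pickle
np.set_printoptions(precision=4,suppress=True)
p=pickle.load(open("w4.pkl","rb"))
H=np.array([.494,-.3005,.086]);ax=np.array([-.064,.998,0]);lat=np.array([.998,.064,0])
im=p["frame"][...,::-1].copy()
for a in(-1,1):
  for b in(-1,1):
    u=np.round(proj(p,H+a*.01*ax+b*.022*lat)).astype(int);cv2.circle(im,tuple(map(int,u)),2,(0,0,255),-1)
cv2.imwrite("pics/e.png",im)
E
```

```text
4.9833 [ 0.495 -0.3    0.197] [ 0.    -0.035  0.999  0.   ]
ball0 [([427.5, 192.2, 452.9, 216.0], 0.98), ([464.9, 151.7, 489.4, 176.4], 0.7)]
scoop [([289.5, 141.2, 395.3, 241.0], 0.66)]
```

View pics/e.png

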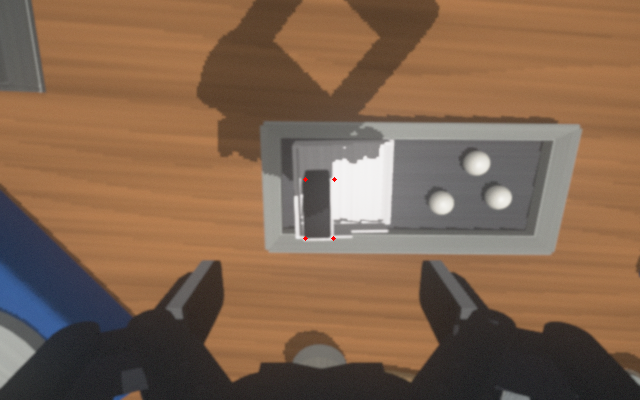

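Overlay matches: the handle is at about (303–331, 170–240), roughly 1.5 mm further towards −y than the markers. I'll descend and grip.

Request:
{"fn": "arm_command", "kwargs": {
  "moves": [
    [1, [0, -0.01, 0.4], 0],
    [1, [0, -0.01, 0.7], 0],
    [1, [0, -0.01, 0.8], 0],
    [1, [0, -0.01, 0.8], 0],
    [1, [0, -0.01, 0.8], 0],
    [-1, [0, -0.01, 0.8], 0],
    [-1, [0, -0.01, 0.8], 0],
    [-1, [0, -0.01, 0.8], 0],
    [-1, [0, -0.01, 0.8], 0],
    [-1, [0, -0.01, 0.8], 0],
    [-1, [0, -0.01, 0.8], 0],
    [-1, [0, -0.01, 0.8], 0],
    [-1, [0, -0.01, 0.8], 0],
    [-1, [0, -0.01, 0.8], 0],
    [-1, [0, -0.01, 0.8], 0],
    [-1, [0, -0.01, 0.8], 0]
  ]
}}

```text
time: 6.47
tool_pos: [0.4952, -0.303, 0.0778]
tool_rot: [0.001, -0.034, 0.999, -0.001]
contact_force: [-0.5, -0.7, 4.9]
gripper_width: 0.227
grasp_force: 60.3
```

Request:
{"fn": "arm_command", "kwargs": {
  "moves": [
    [-1, [0, 0.05, 0], 0],
    [-1, [0, 0.1, 0], 0],
    [-1, [0, 0.15, 0], 0],
    [-1, [0, 0.2, 0], 0],
    [-1, [0, 0.25, 0], 0],
    [-1, [0, 0.3, 0], 0],
    [-1, [0, 0.35, 0], 0],
    [-1, [0, 0.4, 0], 0],
    [-1, [0, 0.45, 0], 0],
    [-1, [0, 0.5, 0], 0],
    [-1, [0, 0.55, 0], 0],
    [-1, [0, 0.6, 0], 0],
    [-1, [0, 0.65, 0], 0],
    [-1, [0, 0.7, 0], 0],
    [-1, [0, 0.75, 0], 0],
    [-1, [0, 0.8, 0], 0]
  ]
}}

```text
time: 7.8
tool_pos: [0.4873, -0.1832, 0.0778]
tool_rot: [0.001, -0.034, 0.999, -0.002]
contact_force: [0.8, -6.1, 6.8]
gripper_width: 0.227
grasp_force: 60.5
```

```bash
python3 see.py w5 ball0 scoop
```

```text
7.8 [ 0.487 -0.183  0.078] [ 0.001 -0.034  0.999 -0.002]
ball0 [([427.6, 256.9, 464.2, 291.2], 0.87), ([437.4, 178.3, 479.0, 218.4], 0.71), ([432.6, 216.0, 471.0, 256.7], 0.62)]
scoop [([276.5, 163.0, 444.5, 354.3], 0.77)]
```

View pics/w5.png

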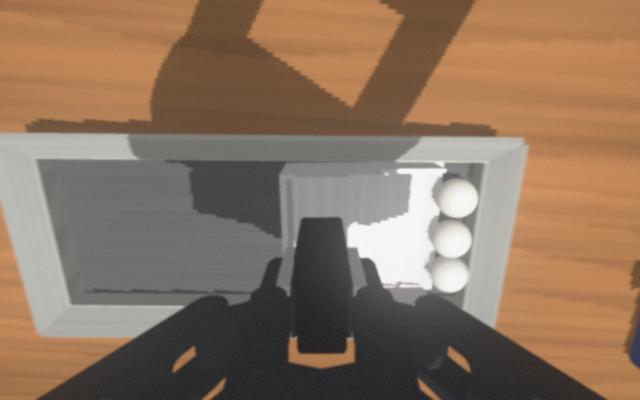

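The three balls are lined up at the end wall at about (455,197), (452,238) and (448,273), with the lip at x≈440. I'll wedge the lip under them.

Request:
{"fn": "arm_command", "kwargs": {
  "moves": [
    [-1, [0, 0.02, 0], 0],
    [-1, [0, 0.04, 0], 0],
    [-1, [0, 0.06, 0], 0],
    [-1, [0, 0.08, 0], 0],
    [-1, [0, 0.08, 0], 0]
  ]
}}

```text
time: 8.37
tool_pos: [0.4865, -0.1712, 0.0778]
tool_rot: [0.001, -0.034, 0.999, -0.001]
contact_force: [1.1, -2.4, 6.2]
gripper_width: 0.224
grasp_force: 60.3
```

```bash
python3 see.py w6 ball0 scoop;python3 -c "
import cv2;a=cv2.imread('pics/w6.png')[120:320,260:560];cv2.imwrite('pics/f.png',cv2.resize(a,(780,520),interpolation=2))"
```

```text
8.3667 [ 0.487 -0.171  0.078] [ 0.001 -0.034  0.999 -0.001]
ball0 [([416.0, 183.1, 458.9, 219.4], 0.7), ([412.0, 215.2, 450.2, 257.2], 0.68), ([409.8, 255.9, 444.8, 295.2], 0.58)]
scoop [([276.8, 163.2, 446.6, 354.1], 0.57), ([2.8, 132.3, 502.2, 341.4], 0.37)]
```

View pics/f.png

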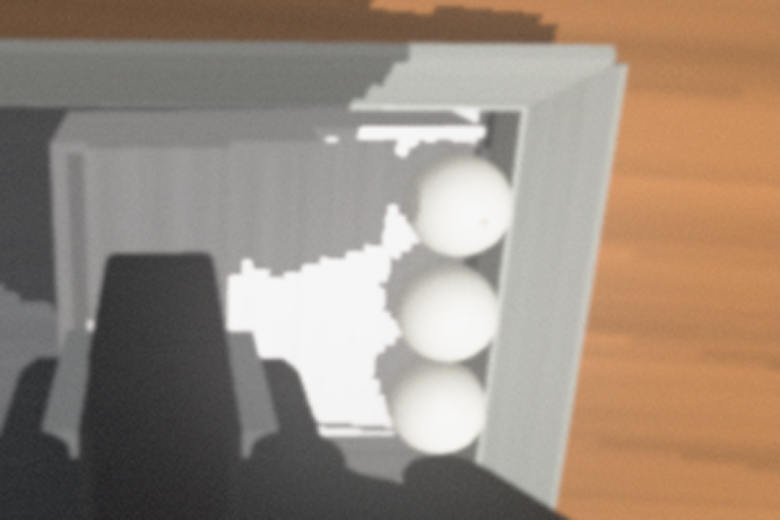

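The balls now sit on the lip against the end wall (crop x≈450), with a 4–5 mm gap left between lip and wall.

Request:
{"fn": "arm_command", "kwargs": {
  "moves": [
    [-1, [0, 0.01, 0], 0],
    [-1, [0, 0.02, 0], 0],
    [-1, [0, 0.025, 0], 0],
    [-1, [0, 0.025, 0], 0]
  ]
}}

```text
time: 8.85
tool_pos: [0.4863, -0.1678, 0.0779]
tool_rot: [0.001, -0.034, 0.999, -0.002]
contact_force: [0.8, -4.1, 6.1]
gripper_width: 0.223
grasp_force: 60.3
```

Request:
{"fn": "arm_command", "kwargs": {
  "moves": [
    [-1, [0, 0.006, 0], 0],
    [-1, [0, 0.012, 0], 0],
    [-1, [0, 0.012, 0], 0]
  ]
}}

```text
time: 9.1
tool_pos: [0.4862, -0.1673, 0.0782]
tool_rot: [0.001, -0.034, 0.999, -0.003]
contact_force: [-0.3, -7.7, 6.2]
gripper_width: 0.225
grasp_force: 60.2
```

Request:
{"fn": "arm_command", "kwargs": {
  "moves": [
    [-1, [0, 0, -0.13], 0],
    [-1, [-0.01, 0.04, -0.28], 0],
    [-1, [-0.04, 0.15, -0.43], 0],
    [-1, [-0.08, 0.3, -0.57], 0],
    [-1, [-0.12, 0.47, -0.68], 0],
    [-1, [-0.16, 0.65, -0.75], 0],
    [-1, [-0.2, 0.83, -0.76], 0]
  ]
}}

```text
time: 9.68
tool_pos: [0.5068, -0.0375, 0.1919]
tool_rot: [0.001, -0.034, 0.999, -0.0]
contact_force: [1.1, 1.1, -2.1]
gripper_width: 0.225
grasp_force: 60.3
```

Request:
{"fn": "arm_command", "kwargs": {
  "moves": [
    [-1, [-0.02, 0.18, 0], 0],
    [-1, [-0.02, 0.25, 0], 0],
    [-1, [-0.02, 0.25, 0], 0],
    [-1, [-0.02, 0.25, 0], 0],
    [-1, [-0.02, 0.25, 0], 0],
    [-1, [-0.02, 0.25, 0], 0],
    [-1, [-0.02, 0.25, 0], 0],
    [-1, [-0.02, 0.25, 0], 0]
  ]
}}

```text
time: 10.35
tool_pos: [0.507, -0.0021, 0.1903]
tool_rot: [-0.0, -0.033, 0.999, -0.0]
contact_force: [0.6, 0.8, -2.6]
gripper_width: 0.23
grasp_force: 60.4
```

```bash
python3 see.py w7 ball0 scoop jar;python3 - <<'E'
from h import *
a=cv2.imread("pics/w7.png")[80:,200:560]
t=manip.grab_frame("top");b=t["frame"][...,::-1][190:280,300:500]
print([(np.round(r["extent"]),r["confidence"]) for r in manip.search_frame(t,"ball0")])
a=cv2.resize(a,(400,356));b=cv2.resize(b,(400,180));c=np.vstack([a,b]);cv2.imwrite("pics/g.png",c)
E
```

```text
10.35 [ 0.507 -0.002  0.19 ] [-0.    -0.033  0.999 -0.   ]
ball0 [([416.3, 260.7, 454.5, 299.6], 0.84), ([439.9, 169.4, 465.1, 195.7], 0.8), ([406.2, 227.3, 446.6, 262.9], 0.77)]
scoop [([280.0, 163.5, 443.6, 356.9], 0.58)]
jar [([352.5, 122.8, 541.5, 298.8], 0.77)]
[(array([335., 226., 347., 231.]), 0.55), (array([331., 234., 340., 247.]), 0.5)]
```

View pics/g.png

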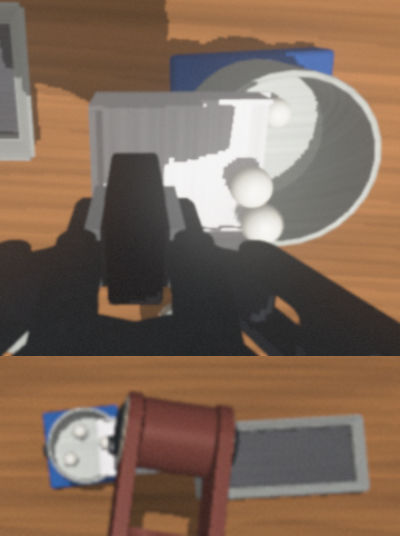

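Ball 1 is already in the jar at (278,112). The other two are at the lip, at (250,187) and (263,223), on their way out. I'll wait a moment and check.

Request:
{"fn": "arm_command", "kwargs": {
  "moves": [
    [-1, [0, 0, 0], 0],
    [-1, [0, 0, 0], 0],
    [-1, [0, 0, 0], 0],
    [-1, [0, 0, 0], 0],
    [-1, [0, 0, 0], 0],
    [-1, [0, 0, 0], 0]
  ]
}}

```text
time: 11.15
tool_pos: [0.5069, -0.0012, 0.1903]
tool_rot: [-0.0, -0.034, 0.999, 0.0]
contact_force: [0.3, -0.9, -1.9]
gripper_width: 0.229
grasp_force: 60.5
```

```bash
python3 see.py w8 ball0;python3 - <<'E'
from h import *
t=manip.grab_frame("top")
print([(np.round(r["extent"]),r["confidence"]) for r in manip.search_frame(t,"ball0")])
a=cv2.imread("pics/w8.png")[100:360,240:560];b=t["frame"][...,::-1][210:265,310:380]
cv2.imwrite("pics/i.png",np.hstack([cv2.resize(a,(480,390)),cv2.resize(b,(300,390))]))
E
```

```text
11.15 [ 0.507 -0.001  0.19 ] [-0.    -0.034  0.999  0.   ]
ball0 [([446.4, 216.4, 469.9, 243.1], 0.86), ([402.9, 230.0, 445.8, 268.8], 0.6)]
[]
```

View pics/i.png

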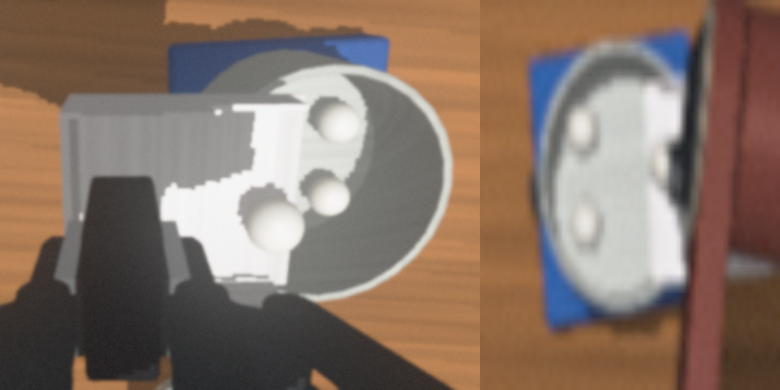

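Two balls are in the jar and one is still on the scoop at about (275,225), just behind the lip. I'll move forward slowly so the back wall carries it over the jar centre, then snatch the scoop back.

Request:
{"fn": "arm_command", "kwargs": {
  "moves": [
    [-1, [0, 0.08, 0], 0],
    [-1, [0, 0.16, 0], 0],
    [-1, [0, 0.24, 0], 0],
    [-1, [0, 0.32, 0], 0],
    [-1, [0, 0.4, 0], 0],
    [-1, [0, 0.48, 0], 0],
    [-1, [0, 0.56, 0], 0],
    [-1, [0, 0.64, 0], 0],
    [-1, [0, 0.72, 0], 0],
    [-1, [0, 0.8, 0], 0],
    [-1, [0, 0.53, 0], 0],
    [-1, [0, 0.26, 0], 0],
    [-1, [0, -0.01, 0], 0],
    [-1, [0, -0.28, 0], 0],
    [-1, [0, -0.4, 0], 0],
    [-1, [0, -0.4, 0], 0]
  ]
}}

```text
time: 12.68
tool_pos: [0.5115, -0.0641, 0.1907]
tool_rot: [0.0, -0.032, 0.999, -0.001]
contact_force: [-0.4, 0.2, -1.4]
gripper_width: 0.223
grasp_force: 60.6
```

```bash
python3 see.py w9 ball0;python3 - <<'E'
from h import *
t=manip.grab_frame("top")
print([(np.round(r["extent"]),r["confidence"]) for r in manip.search_frame(t,"ball0")])
a=cv2.imread("pics/w9.png")[100:360,240:640];b=t["frame"][...,::-1][210:265,310:380]
cv2.imwrite("pics/j.png",np.hstack([cv2.resize(a,(480,312)),cv2.resize(b,(300,312))]))
E
```

```text
12.6833 [ 0.512 -0.064  0.191] [ 0.    -0.032  0.999 -0.001]
ball0 [([528.3, 166.3, 558.7, 194.1], 0.64), ([519.3, 214.2, 547.9, 243.6], 0.56), ([174.4, 351.3, 325.3, 369.4], 0.19)]
[]
```

View pics/j.png

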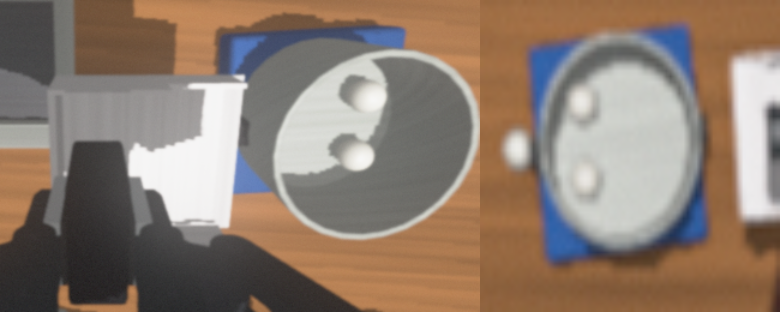

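The third ball has left the jar on the far side, at crop (517,150) in the top view. I'll track it.

```bash
cat > tr.py <<'E'
from h import *
import sys
np.set_printoptions(precision=4,suppress=True)
for i in range(int(sys.argv[1])):
    s=manip.state();t=manip.grab_frame("top");f=t["frame"].astype(int)
    m=((f.min(2)>150)&(f.max(2)-f.min(2)<30)).astype(np.uint8);m[:200]=0;m[270:]=0;m[:,:230]=0;m[:,390:]=0
    n,l,st,c=cv2.connectedComponentsWithStats(m)
    for j in range(1,n):
        if 15<st[j,4]<120: print(s["time"],c[j],st[j,4],onz(t,*c[j],.011)[:2])
E
python3 tr.py 3
```

```text
12.8833 [318.0741 235.5926] 27 [0.5045 0.165 ]
12.9333 [318.0741 235.5926] 27 [0.5045 0.165 ]
12.9833 [318.1154 235.6923] 26 [0.5042 0.1649]
```

The ball is at rest on the bench at about (0.504, 0.165), beside the shaker block. That block makes a good backstop, so I'll turn the scoop round and scoop it up against the block face.

Request:
{"fn": "arm_command", "kwargs": {
  "moves": [
    [-1, [0, 0.7, -0.3], 0],
    [-1, [0, 0.7, -0.3], 0],
    [-1, [0, 0.7, -0.3], 0],
    [-1, [0, 0.7, -0.3], 0]
  ]
}}

```text
time: 13.37
tool_pos: [0.5047, 0.0484, 0.2389]
tool_rot: [0.003, -0.037, 0.999, 0.001]
contact_force: [0.4, -0.4, -0.9]
gripper_width: 0.223
grasp_force: 60.6
```

Request:
{"fn": "arm_command", "kwargs": {
  "moves": [
    [-1, [0, 0.7, 0], 0.25],
    [-1, [0, 0.7, 0], 0.25],
    [-1, [0, 0.7, 0], 0.25],
    [-1, [0, 0.7, 0], 0.25],
    [-1, [0, 0.7, 0], 0.25],
    [-1, [0, 0.7, 0], 0.25],
    [-1, [0, 0.7, 0], 0.25],
    [-1, [0, 0.7, 0], 0.25],
    [-1, [0, 0.7, 0], 0.25],
    [-1, [0, 0.7, 0], 0.25],
    [-1, [0, 0.7, 0], 0.25],
    [-1, [0, 0.7, 0], 0.25],
    [-1, [0, 0.7, 0], 0.25],
    [-1, [0, 0.7, 0], 0.25]
  ]
}}

```text
time: 14.53
tool_pos: [0.4964, 0.1487, 0.235]
tool_rot: [-0.0, 0.683, 0.731, -0.0]
contact_force: [0.7, 0.4, -1.4]
gripper_width: 0.228
grasp_force: 60.7
```

Request:
{"fn": "arm_command", "kwargs": {
  "moves": [
    [-1, [0.7, 0, 0], 0.242],
    [-1, [0.7, 0, 0], 0.242],
    [-1, [0.7, 0, 0], 0.242],
    [-1, [0.7, 0, 0], 0.242],
    [-1, [0.7, 0, 0], 0.242],
    [-1, [0.7, 0, 0], 0.242],
    [-1, [0.7, 0, 0], 0.242],
    [-1, [0.7, 0, 0], 0.242],
    [-1, [0.7, 0, 0], 0.242],
    [-1, [0.7, 0, 0], 0.242],
    [-1, [0.7, 0, 0], 0.242],
    [-1, [0.7, 0, 0], 0.242],
    [-1, [0.7, 0, 0], 0.242],
    [-1, [0.7, 0, 0], 0.242]
  ]
}}

```text
time: 15.7
tool_pos: [0.4893, 0.2534, 0.2351]
tool_rot: [0.0, 0.998, 0.06, -0.0]
contact_force: [0.4, -0.6, -0.6]
gripper_width: 0.225
grasp_force: 60.7
```

```bash
python3 see.py w10 ball0 plunger_top plunger_box jar scoop;python3 - <<'E'
from h import *
import pickle
np.set_printoptions(precision=4,suppress=True)
s=manip.state();print(s["joint_pos"])
p=pickle.load(open("w10.pkl","rb"));T=s["tool_pos"]
print("pred ball",proj(p,[.5045,.165,.011]))
for r in manip.search_frame(p,"ball0")[:4]:
    e=r["extent"];u,v=(e[0]+e[2])/2,(e[1]+e[3])/2;print(u,v,onz(p,u,v,.011))
save(p,"k.png")
E
```

```text
15.7 [0.489 0.253 0.235] [ 0.     0.998  0.06  -0.   ]
ball0 [([467.0, 192.8, 479.8, 217.8], 0.68), ([477.4, 157.9, 488.0, 172.1], 0.63), ([619.6, 193.7, 639.4, 276.6], 0.33)]
plunger_top [([181.7, 149.3, 238.7, 206.7], 0.61)]
plunger_box [([167.8, 103.4, 288.9, 225.7], 0.57)]
jar [([425.2, 115.4, 603.4, 267.5], 0.56)]
scoop [([279.7, 163.7, 443.1, 354.7], 0.76)]
[ 0.3423 -0.1099  1.8076  0.      1.444   1.7934]
pred ball [np.float64(408.4831416766066), np.float64(170.57812000732142)]
473.4 205.3 [0.4759 0.0889 0.011 ]
482.7 165.0 [0.5194 0.0903 0.011 ]
629.5 235.15 [ 0.463  -0.0896  0.011 ]
```

View pics/k.png

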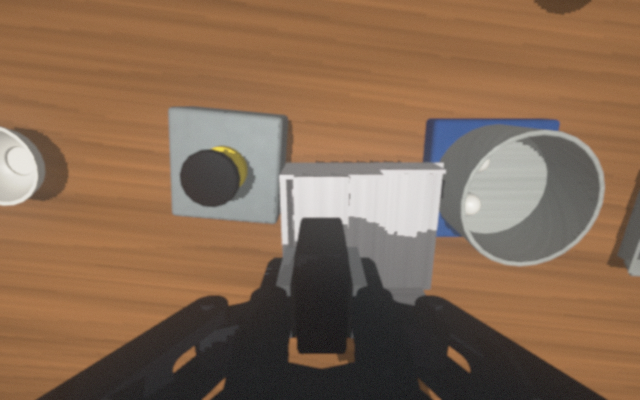

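The scoop hides the ball here. The box top's right edge runs (282,115)–(275,222) and the jar is at about (525,190). I've used up the picture views, so from here I'll work from numbers.

Run:
```python
from h import *
import pickle
np.set_printoptions(precision=4,suppress=True)
p=pickle.load(open("w10.pkl","rb"))
print("box",[onz(p,*a,.055)[:2] for a in[(170,108),(282,115),(275,222),(173,216)]])
print("block",[onz(p,*a,.03)[:2] for a in[(429,120),(558,121)]])
s=manip.grab_frame("side")
print("pred ball side",proj(s,[.5045,.165,.011]),proj(s,[.5045,.163,.04]))
print([(np.round(r["extent"],1),r["confidence"]) for r in manip.search_frame(s,"ball0")[:5]])
f=s["frame"].astype(int);m=((f.min(2)>150)&(f.max(2)-f.min(2)<35)).astype(np.uint8)
n,l,st,c=cv2.connectedComponentsWithStats(m)
for j in range(1,n):
    if 330<c[j,0]<400 and 160<c[j,1]<250: print(c[j],st[j])
for r in manip.search_frame(s,"plunger_top")[:2]: print(np.round(r["extent"]))
```

```text
box [array([0.5406, 0.3904]), array([0.5464, 0.295 ]), array([0.4482, 0.293 ]), array([0.4427, 0.3885])]
block [array([0.5572, 0.1608]), array([0.5709, 0.0406])]
pred ball side [np.float64(359.9293627553453), np.float64(227.45743362453214)] [np.float64(360.46784295999214), np.float64(218.02241395523095)]
[]
[351.     180.4182] [347 175  10   9  55]
[355.9688 186.5   ] [348 186  17   2  32]
[360.     225.5455] [357 223   7   6  33]
[343. 238. 369. 260.]
```

Request:
{"fn": "arm_command", "kwargs": {
  "moves": [
    [-1, [0, -0.4, 0], 0],
    [-1, [0, -0.4, 0], 0],
    [-1, [0, -0.4, 0], 0],
    [-1, [0, -0.4, 0], 0],
    [-1, [0, -0.4, 0], 0]
  ]
}}

```text
time: 16.62
tool_pos: [0.4825, 0.3123, 0.2352]
tool_rot: [0.0, 0.998, 0.059, -0.0]
contact_force: [0.3, 0.8, -0.9]
gripper_width: 0.224
grasp_force: 60.7
```

```bash
python3 see.py w11 plunger_top plunger_box;python3 - <<'E'
from h import *
import pickle
np.set_printoptions(precision=4,suppress=True)
p=pickle.load(open("w11.pkl","rb"))
print("pred",proj(p,[.5045,.165,.011]))
f=p["frame"].astype(int)
m=((f.min(2)>140)&(f.max(2)-f.min(2)<35)).astype(np.uint8)
n,l,st,c=cv2.connectedComponentsWithStats(m)
for j in range(1,n):
    if 60<st[j,4]<900: print("white",c[j],st[j],onz(p,*c[j],.011)[:2])
b=((f[...,2]-f[...,0]>50)).astype(np.uint8)
n,l,st,c=cv2.connectedComponentsWithStats(b);j=1+np.argmax(st[1:,4]);print("blue",st[j])
print("ball",[(np.round(r["extent"],1),r["confidence"]) for r in manip.search_frame(p,"ball0")[:5]])
bl=(l==j);cols=np.where(bl.any(0))[0]
for v in range(st[j][1]+4,st[j][1]+st[j][3],10):
    u=np.where(bl[v])[0].min(); print("blue left",u,v,onz(p,u,v,.03)[:2],onz(p,u,v,0)[:2])
E
```

```text
16.6167 [0.482 0.312 0.235] [ 0.     0.998  0.059 -0.   ]
plunger_top [([255.6, 149.6, 309.2, 207.0], 0.73), ([276.5, 164.7, 446.0, 354.6], 0.45)]
plunger_box [([234.4, 105.8, 352.5, 221.3], 0.73)]
pred [np.float64(465.65162162358945), np.float64(170.5503924777624)]
white [468.2543 172.8029] [458 163  22  21 350] [0.5025 0.1617]
blue [ 490  120  131   54 1621]
ball [(array([455.7, 162.4, 479.6, 184.1]), 0.78)]
blue left 497 124 [0.5542 0.1552] [0.5541 0.1397]
blue left 495 134 [0.5449 0.1546] [0.5441 0.139 ]
blue left 494 144 [0.5356 0.153 ] [0.5339 0.1373]
blue left 492 154 [0.5261 0.1524] [0.5235 0.1367]
blue left 491 164 [0.5165 0.1508] [0.513  0.1349]
```

Request:
{"fn": "arm_command", "kwargs": {
  "moves": [
    [-1, [0.02, 0.2, 0], 0],
    [-1, [0.02, 0.4, 0], 0],
    [-1, [0.02, 0.4, 0], 0],
    [-1, [0.02, 0.4, 0.2], 0],
    [-1, [0.02, 0.4, 0.4], 0],
    [-1, [0.02, 0.4, 0.6], 0],
    [-1, [0.02, 0.4, 0.8], 0],
    [-1, [0.02, 0.4, 0.95], 0],
    [-1, [0.02, 0.4, 0.95], 0],
    [-1, [0.02, 0.4, 0.95], 0]
  ]
}}

```text
time: 17.65
tool_pos: [0.4916, 0.253, 0.0917]
tool_rot: [0.0, 0.998, 0.059, -0.002]
contact_force: [-0.4, 0.4, -0.6]
gripper_width: 0.226
grasp_force: 60.5
```

Request:
{"fn": "arm_command", "kwargs": {
  "moves": [
    [-1, [0, 0, 0.04], 0],
    [-1, [0, 0, 0.08], 0],
    [-1, [0, 0, 0.11], 0],
    [-1, [0, 0, 0.12], 0],
    [-1, [0, 0, 0.12], 0]
  ]
}}

```text
time: 18.07
tool_pos: [0.4925, 0.2535, 0.0748]
tool_rot: [0.0, 0.998, 0.059, -0.0]
contact_force: [0.2, -1.2, -1.3]
gripper_width: 0.224
grasp_force: 60.6
```

```bash
cat > ws.py <<'E'
from h import *
import sys
np.set_printoptions(precision=4,suppress=True)
s=manip.state();print(s["time"],s["tool_pos"],s["contact_force"])
p=manip.grab_frame("wrist");save(p,sys.argv[1]+".png")
for r in manip.search_frame(p,"ball0")[:4]:
    e=np.array(r["extent"]);c=(e[:2]+e[2:])/2;print(np.round(e,1),round(r["confidence"],2),onz(p,*c,.011)[:2],onz(p,*c,float(sys.argv[2]))[:2])
t=s["tool_pos"];m=np.array([.118,-.993,0]);print("lip px",[proj(p,t+.07*m+[0,0,-.0738]+a*np.array([.993,.118,0])) for a in(-.03,0,.03)])
E
python3 ws.py w12 .0134
```

```text
18.0667 [0.4925 0.2535 0.0748] [ 0.1584 -1.2341 -1.3361]
[460.9 212.6 503.3 250.9] 0.89 [0.5038 0.1618] [0.5046 0.1631]
lip px [[np.float64(432.85252650323434), np.float64(270.6074870434795)], [np.float64(437.58413074259323), np.float64(226.28348222061507)], [np.float64(442.7342573474376), np.float64(178.03890703560012)]]
```

Request:
{"fn": "arm_command", "kwargs": {
  "moves": [
    [-1, [0, 0, 0.006], 0],
    [-1, [0, 0, 0.012], 0],
    [-1, [0, 0, 0.012], 0],
    [-1, [0, 0.02, 0.012], 0],
    [-1, [0, 0.04, 0.012], 0],
    [-1, [0, 0.06, 0.012], 0],
    [-1, [0, 0.08, 0.012], 0],
    [-1, [0, 0.1, 0.012], 0],
    [-1, [0, 0.12, 0.012], 0],
    [-1, [0, 0.14, 0.012], 0],
    [-1, [0, 0.16, 0.012], 0],
    [-1, [0, 0.18, 0.012], 0],
    [-1, [0, 0.2, 0.012], 0],
    [-1, [0, 0.2, 0.012], 0]
  ]
}}

```text
time: 19.33
tool_pos: [0.4969, 0.2234, 0.0739]
tool_rot: [-0.0, 0.998, 0.059, 0.001]
contact_force: [0.4, 2.4, 4.9]
gripper_width: 0.225
grasp_force: 61.6
```

```bash
python3 ws.py w13 .0134
```

```text
19.3333 [0.4969 0.2234 0.0739] [0.394  2.4349 4.9147]
lip px [[np.float64(432.9252445949967), np.float64(270.781725495386)], [np.float64(437.60567044618097), np.float64(226.41842100267027)], [np.float64(442.69744652468273), np.float64(178.156143218236)]]
```

```bash
cat > hc.py <<'E'
from h import *
import sys
np.set_printoptions(precision=4,suppress=True)
im=cv2.imread("pics/"+sys.argv[1]+".png",0)[130:330,270:560]
c=cv2.HoughCircles(cv2.GaussianBlur(im,(5,5),1),cv2.HOUGH_GRADIENT,1,15,param1=80,param2=14,minRadius=15,maxRadius=25)
if c is not None: print("hough",[(round(x+270),round(y+130),round(r,1)) for x,y,r in c[0][:6]])
s=manip.grab_frame("side");f=s["frame"].astype(int);m=((f.min(2)>150)&(f.max(2)-f.min(2)<35)).astype(np.uint8)
n,l,st,c=cv2.connectedComponentsWithStats(m)
for j in range(1,n):
    if 320<c[j,0]<410 and 170<c[j,1]<250 and st[j,4]>8: print("side",c[j],st[j])
p=manip.grab_frame("wrist");print([(np.round(r["extent"],1),round(r["confidence"],2)) for r in manip.search_frame(p,"ball0")[:5]])
E
python3 hc.py w13; python3 -c "
import cv2;im=cv2.imread('pics/w13.png',0)
for v in range(180,290,8): print(v,im[v,380:500:5])"
```

```text
hough [(436, 238, np.float32(18.6))]
side [348.4667 231.5833] [345 227  11   9  60]
[(array([413.7, 216.4, 454.7, 255.3]), 0.55)]
180 [234 234 236 234 232 235 231 231 231 230 226 223 225 144 143  73  74  75
  78  96 104 102 100 101]
188 [233 233 235 234 232 233 231 231 231 230 225 226 218 140 133  75  76  73
  75  97 104 101 101 101]
196 [233 232 235 233 233 234 231 231 232 230 225 225 195 146 124  78  77  74
  83  98 103 102 102 102]
204 [232 232 232 233 233 233 229 230 232 228 224 226 172 150 100  78  77  74
  92 100 107 104 101 102]
212 [232 230 232 230 234 234 230 231 232 230 224 227 149 141  88  78  77  79
  91 101 105 104 106 113]
220 [233 230 231 231 233 231 230 228 173 146 164 177 148 142  80  77  77  77
  97 104 105 105 112 114]
228 [184 214 229 230 231 230 227 145 182 212 225 228 228 220 157  78  76  82
  97 101 103 110 111 108]
236 [143 142 143 142 147 212 201 165 214 230 238 243 241 238 226  85  76  87
 100 103 112 111 111 110]
244 [143 141 142 140 142 138 139 143 200 230 227 241 213 168 154  72  65  72
  83  97 109 109 110 108]
252 [140 140 141 139 142 139 139 141 140 144 148 148 150 140  71  66  58  55
  57  52  56 108 109 110]
260 [136 139 140 137 139 138 139 139 140 135 138  91  88  72  70  61  57  54
  50  51  50  49  61 108]
268 [134 139 138 136 136 134 138 139 136 135 138  83  84  65  64  56  49  52
  50  50  49  45  44  43]
276 [117 135 136 136 135 132 136 133 133 132 136  84  84  64  65  61  50  48
  45  50  43  46  53  51]
284 [ 59 132 133 133 134 131 134 132 134 131 127  84  77  61  64  61  64  45
  48  43  44  42  45  53]
```

Request:
{"fn": "arm_command", "kwargs": {
  "moves": [
    [-1, [0, 0.01, 0], 0],
    [-1, [0, 0.02, 0], 0],
    [-1, [0, 0.025, 0], 0],
    [-1, [0, 0.025, 0], 0]
  ]
}}

```text
time: 19.92
tool_pos: [0.4973, 0.22, 0.0739]
tool_rot: [-0.0, 0.998, 0.059, 0.001]
contact_force: [1.6, 2.9, 5.6]
gripper_width: 0.227
grasp_force: 61.6
```

```bash
python3 ws.py w14 .0134; python3 hc.py w14
```

```text
19.9167 [0.4973 0.22   0.0739] [1.5597 2.8561 5.5688]
[407.9 216.5 449.2 256.3] 0.96 [0.5025 0.1589] [0.5034 0.1598]
lip px [[np.float64(432.9718362900582), np.float64(270.85491299105104)], [np.float64(437.659769481898), np.float64(226.4882282093597)], [np.float64(442.7597045118551), np.float64(178.22235055669336)]]
hough [(428, 238, np.float32(18.8))]
side [348.6301 231.6986] [345 227  13  11  73]
[(array([408.3, 216.9, 448. , 256.8]), 0.95)]
```

Request:
{"fn": "arm_command", "kwargs": {
  "moves": [
    [-1, [0, 0.013, 0], 0],
    [-1, [0, 0.013, 0], 0],
    [-1, [0, 0.013, -0.006], 0],
    [-1, [0, 0.007, -0.012], 0],
    [-1, [0, -0.003, -0.016], 0],
    [-1, [0, -0.016, -0.02], 0],
    [-1, [0, -0.03, -0.025], 0],
    [-1, [0, -0.045, -0.03], 0],
    [-1, [0, -0.06, -0.035], 0],
    [-1, [0, -0.075, -0.04], 0],
    [-1, [0, -0.09, -0.045], 0],
    [-1, [0, -0.105, -0.05], 0],
    [-1, [0, -0.115, -0.055], 0],
    [-1, [0, -0.12, -0.06], 0],
    [-1, [0, -0.12, -0.06], 0]
  ]
}}

```text
time: 21.42
tool_pos: [0.4945, 0.238, 0.0822]
tool_rot: [-0.0, 0.998, 0.059, 0.0]
contact_force: [0.2, 0.2, -1.3]
gripper_width: 0.224
grasp_force: 60.7
```

```bash
python3 ws.py w15 .0224; python3 hc.py w15
```

```text
21.4167 [0.4945 0.238  0.0822] [ 0.1943  0.1688 -1.2666]
[405.8 214.8 446.4 256.4] 0.63 [0.4969 0.1752] [0.5011 0.1796]
lip px [[np.float64(432.865807220507), np.float64(270.6929881489122)], [np.float64(437.6025115647109), np.float64(226.36391435480314)], [np.float64(442.7574560060914), np.float64(178.12068532022934)]]
hough [(424, 238, np.float32(18.8))]
side [348.5088 232.0702] [345 229   8   8  57]
[(array([403.9, 216.6, 444.1, 257.3]), 0.95)]
```

The ball is now lying on the scoop about 11 mm behind the lip. I'll lift it slowly and carry it gently until the ball is over the jar centre.

Request:
{"fn": "arm_command", "kwargs": {
  "moves": [
    [-1, [0, 0, -0.01], 0],
    [-1, [0, 0, -0.03], 0],
    [-1, [0, 0, -0.06], 0],
    [-1, [0, 0, -0.1], 0],
    [-1, [0, 0, -0.15], 0],
    [-1, [0, 0, -0.2], 0],
    [-1, [0, 0, -0.25], 0],
    [-1, [0, 0, -0.3], 0],
    [-1, [0, 0, -0.35], 0],
    [-1, [0, 0, -0.4], 0],
    [-1, [0, 0, -0.45], 0],
    [-1, [0, 0, -0.5], 0],
    [-1, [0, 0, -0.55], 0],
    [-1, [0, 0, -0.6], 0],
    [-1, [0, 0, -0.65], 0],
    [-1, [0, 0, -0.69], 0],
    [-1, [0, 0, -0.71], 0],
    [-1, [0, 0, -0.72], 0],
    [-1, [0, 0, -0.725], 0],
    [-1, [0, 0, -0.73], 0]
  ]
}}

```text
time: 23.33
tool_pos: [0.4942, 0.2378, 0.1911]
tool_rot: [0.0, 0.998, 0.059, -0.0]
contact_force: [0.8, 0.4, -1.6]
gripper_width: 0.218
grasp_force: 60.7
```

```bash
python3 ws.py w16 .131; python3 hc.py w16
```

```text
23.3333 [0.4942 0.2378 0.1911] [ 0.7874  0.4262 -1.5538]
[468.1 210.5 486.6 235.1] 0.67 [0.4748 0.0877] [0.5116 0.1521]
[420.2 124.8 632.8 297.3] 0.64 [0.4916 0.045 ] [0.5216 0.1266]
[403.8 218.9 444.8 255.2] 0.6 [0.4546 0.1345] [0.4996 0.18  ]
lip px [[np.float64(432.83248438503904), np.float64(270.500290062978)], [np.float64(437.57366008507694), np.float64(226.18046742028923)], [np.float64(442.73524107026867), np.float64(177.93075716008016)]]
hough [(422, 238, np.float32(21.0))]
side [349.9667 194.35  ] [346 189  14   9  60]
side [354.4828 199.9655] [348 199  14   3  29]
[(array([468.5, 208. , 487.1, 237.7]), 0.77), (array([404.9, 216.5, 444.3, 257.9]), 0.71), (array([421.6, 120.7, 632.4, 298.6]), 0.29)]
```

Ball steady on the scoop at (0.500, 0.180). Now I'll carry it gently over the jar.

Request:
{"fn": "arm_command", "kwargs": {
  "moves": [
    [-1, [0, 0.005, 0], 0],
    [-1, [0, 0.015, 0], 0],
    [-1, [0, 0.03, 0], 0],
    [-1, [-0.01, 0.05, 0], 0],
    [-1, [-0.01, 0.08, 0], 0],
    [-1, [-0.01, 0.11, 0], 0],
    [-1, [-0.02, 0.15, 0], 0],
    [-1, [-0.02, 0.19, 0], 0],
    [-1, [-0.02, 0.23, 0], 0],
    [-1, [-0.03, 0.27, 0], 0],
    [-1, [-0.03, 0.31, 0], 0],
    [-1, [-0.03, 0.35, 0], 0],
    [-1, [-0.03, 0.39, 0], 0],
    [-1, [-0.03, 0.43, 0], 0],
    [-1, [-0.03, 0.465, 0], 0],
    [-1, [-0.03, 0.495, 0], 0],
    [-1, [-0.03, 0.52, 0], 0],
    [-1, [-0.03, 0.54, 0], 0],
    [-1, [-0.03, 0.555, 0], 0],
    [-1, [-0.03, 0.565, 0], 0]
  ]
}}

```text
time: 25.25
tool_pos: [0.5, 0.153, 0.1915]
tool_rot: [-0.0, 0.998, 0.059, 0.0]
contact_force: [-0.0, 1.1, -1.9]
gripper_width: 0.222
grasp_force: 60.6
```

```bash
python3 ws.py w17 .131; python3 hc.py w17
```

```text
25.25 [0.5    0.153  0.1915] [-0.0082  1.0563 -1.8726]
[401.5 218.7 444.6 255.3] 0.57 [0.4604 0.0508] [0.5053 0.0958]
lip px [[np.float64(432.836644187685), np.float64(270.587114079661)], [np.float64(437.56261477798466), np.float64(226.25112873149496)], [np.float64(442.706554813224), np.float64(177.9940256292615)]]
hough [(420, 238, np.float32(20.5))]
side [352.1316 177.    ] [349 174   8   6  38]
side [356.0476 181.619 ] [351 181  13   2  21]
[(array([404.3, 216.9, 444.1, 255.3]), 0.73), (array([372.8, 154.5, 383.8, 162.7]), 0.59)]
```

Request:
{"fn": "arm_command", "kwargs": {
  "moves": [
    [-1, [0, 0.005, 0], 0],
    [-1, [0, 0.015, 0], 0],
    [-1, [0, 0.03, 0], 0],
    [-1, [0, 0.045, 0], 0],
    [-1, [0, 0.06, 0], 0],
    [-1, [0, 0.068, 0], 0],
    [-1, [0, 0.07, 0], 0],
    [-1, [0, 0.07, 0], 0],
    [-1, [0, 0.07, 0], 0],
    [-1, [0, -0.2, 0], 0],
    [-1, [0, -0.48, 0], 0],
    [-1, [0, -0.76, 0], 0],
    [-1, [0, -0.8, 0], 0],
    [-1, [0, -0.8, 0], 0],
    [-1, [0, -0.8, 0], 0]
  ]
}}

```text
time: 26.75
tool_pos: [0.4856, 0.2724, 0.1914]
tool_rot: [0.0, 0.998, 0.06, -0.0]
contact_force: [-0.1, 0.9, -1.0]
gripper_width: 0.223
grasp_force: 60.7
```

```bash
python3 ws.py w18 .05; python3 hc.py w18; python3 tr.py 2
```

```text
26.75 [0.4856 0.2724 0.1914] [-0.1481  0.9248 -0.9871]
[531.  183.8 562.  208.2] 0.83 [0.4998 0.0653] [0.5073 0.0937]
[523.9 211.3 530.8 228.4] 0.57 [0.475 0.076] [0.4858 0.103 ]
lip px [[np.float64(432.6506213974374), np.float64(270.6623643008338)], [np.float64(437.4399256077568), np.float64(226.351567598121)], [np.float64(442.6529129375891), np.float64(178.12084103698373)]]
hough [(552, 194, np.float32(23.2))]
side [351.4928 202.029 ] [347 195  15  11  69]
side [356.4 208.2] [351 207  12   3  25]
[(array([527.2, 181.1, 562. , 209.8]), 0.62)]
```

```bash
cat > ct.py <<'E'
from h import *
np.set_printoptions(precision=4,suppress=True)
t=manip.grab_frame("top");save(t,"ct.png")
print([(np.round(r["extent"]),round(r["confidence"],2),onz(t,(r["extent"][0]+r["extent"][2])/2,(r["extent"][1]+r["extent"][3])/2,.047)[:2]) for r in manip.search_frame(t,"ball0")])
g=cv2.cvtColor(t["frame"],6)[212:262,318:370]
for r in g[::2]: print(" ".join("%3d"%x for x in r[::2]))
E
python3 ct.py
```

```text
[]
104 106 105 106 102 104 106 106 103 104 104 104 104 102 101 104 102 102 103 102 103  99 103 103 100 101
106 105 106 107 105 107 106 107 105 102 102 103 102 104 100 100  96  99 102 107 110 100 102 102 100 102
 97 101 102  99  97 101 104  99 108 132 166 156 149 151 152 138 117 111 113 114 104 100 104  99 101 101
103  97 108 101 107 109 109 148 162 132 107 101  99 100 101 127 153 144 114 111 100  93  96  95  94  97
107 102 110 114 113 120 157 145  99  98  99 111 120 121 120  96  94 129 152 114 106 102  97  99  99  99
105 106 110 115 118 161 130  99 107 127 173 189 206 202 204 180 155 103 119 154 111  97 102 101 100 100
 98 103 106 114 151 144 100 125 154 205 209 210 207 206 206 206 207 190 119 126 142  89 105 104 106 106
101 104 102 122 158 104 143 218 219 183 203 209 208 207 206 202 201 204 196 119 153 100 101 100 101 100
101  99  98 143 131  99 160 226 229 178 199 204 205 204 205 205 205 207 207 190 128 128  93  95  96  95
108 106 104 156 113 116 180 183 184 150 202 207 206 207 209 208 205 204 205 202 128 153  78  96  95  95
100 100 105 141 109 146 210 198 177 204 201 202 195 197 2
[... 802 characters left out ...]
 175 203 210 208 207 206 206 208 203 190 161 147  95  67 108  97  95  96  96
 99  99  99 102 117 115 112 124 166 184 199 202 202 202 187 169 166 142  80  65  98 113  96  95  99 101
 97  98  98  98 113 116 113 107  99 127 150 164 165 161 149 141  99  63  57  67  80  84  82 101 101 101
 88 101  99  96 109 114 109 105  92  65  61  77  82  80  63  58  56  61  77  88  88 100 102 100 103 104
 67  97 100  99  90  73  72  86  85  84  85  76  62  62  64  62  65  88  98 103 102 103 102 103 103 103
 57  91  93  95  98  94  90  93  95  95  91  90  94  94  96  95  95  98  98  96  97  95  97  98  93  93
 52  70  90  89  88  88  85  86  86  83  86  86  86  84  84  85  85  85  84  82  84  85  85  87  87  86
```

All three balls show in the jar. Now I'll carry the scoop back to the pan.

Request:
{"fn": "arm_command", "kwargs": {
  "moves": [
    [-1, [0, 1, -0.15], 0],
    [-1, [0, 1, -0.15], 0],
    [-1, [0, 1, -0.15], 0],
    [-1, [0, 1, -0.15], 0]
  ]
}}

```text
time: 27.53
tool_pos: [0.5038, 0.1205, 0.2148]
tool_rot: [0.001, 0.998, 0.059, 0.001]
contact_force: [0.3, -0.2, -1.3]
gripper_width: 0.225
grasp_force: 60.8
```

Request:
{"fn": "arm_command", "kwargs": {
  "moves": [
    [-1, [0, 1, 0], 0],
    [-1, [0, 1, 0], 0],
    [-1, [0, 1, 0], 0],
    [-1, [0, 1, 0], 0]
  ]
}}

```text
time: 27.87
tool_pos: [0.5213, -0.0293, 0.2144]
tool_rot: [0.001, 0.998, 0.058, 0.0]
contact_force: [-0.5, 0.5, -0.6]
gripper_width: 0.222
grasp_force: 60.7
```

Request:
{"fn": "arm_command", "kwargs": {
  "moves": [
    [-1, [0, 0.9, 0], -0.25],
    [-1, [0, 0.9, 0], -0.25],
    [-1, [0, 0.9, 0], -0.25],
    [-1, [0, 0.9, 0], -0.25],
    [-1, [0, 0.9, 0], -0.25],
    [-1, [0, 0.9, 0], -0.25],
    [-1, [0, 0.9, 0], -0.25],
    [-1, [0, 0.9, 0], -0.25],
    [-1, [0, 0.9, 0], -0.25],
    [-1, [0, 0.9, 0], -0.25],
    [-1, [0, 0.9, 0], -0.25],
    [-1, [0, 0.9, 0], -0.25],
    [-1, [0, 0.9, 0], -0.25],
    [-1, [0, 0.9, 0], -0.25]
  ]
}}

```text
time: 29.03
tool_pos: [0.5371, -0.1598, 0.214]
tool_rot: [0.0, 0.664, 0.748, -0.0]
contact_force: [0.2, 0.1, -0.5]
gripper_width: 0.229
grasp_force: 60.7
```

Request:
{"fn": "arm_command", "kwargs": {
  "moves": [
    [-1, [-0.9, -0.4, 0], -0.242],
    [-1, [-0.9, -0.4, 0], -0.242],
    [-1, [-0.9, -0.4, 0], -0.242],
    [-1, [-0.9, -0.4, 0], -0.242],
    [-1, [-0.9, -0.4, 0], -0.242],
    [-1, [-0.9, -0.4, 0], -0.242],
    [-1, [-0.9, -0.4, 0], -0.242],
    [-1, [-0.9, -0.4, 0], -0.242],
    [-1, [-0.9, -0.4, 0], -0.242],
    [-1, [-0.9, -0.4, 0], -0.242],
    [-1, [-0.9, -0.4, 0], -0.242],
    [-1, [-0.9, -0.4, 0], -0.242],
    [-1, [-0.9, -0.4, 0], -0.242],
    [-1, [-0.9, -0.4, 0], -0.242],
    [-1, [-0.9, -0.4, 0], -0.242],
    [-1, [-0.9, -0.4, 0], -0.242]
  ]
}}

```text
time: 30.37
tool_pos: [0.4935, -0.3008, 0.214]
tool_rot: [0.0, -0.033, 0.999, -0.0]
contact_force: [0.1, 0.6, -0.7]
gripper_width: 0.222
grasp_force: 60.7
```

Run:
```python
from h import *
np.set_printoptions(precision=4,suppress=True)
s=manip.state();print(s["tool_pos"],s["tool_rot"],s["time"])
q=s["tool_rot"];a=q[1:];x=np.array([2*a[0]**2-1,2*a[0]*a[1]]);y=np.array([2*a[0]*a[1],2*a[1]**2-1])
e=np.array([.4950,-.301])-s["tool_pos"][:2];print("units x,y",e@x/.15,e@y/.15,"z",(s["tool_pos"][2]-.0778)/.15)
```

```text
[ 0.4935 -0.3008  0.214 ] [ 0.     -0.0329  0.9995 -0.    ] 30.3667
units x,y -0.009813354286919004 -0.0016969900631457716 z 0.9082822522021746
```

Lowering into the pan; then release.

Request:
{"fn": "arm_command", "kwargs": {
  "moves": [
    [-1, [-0.01, 0, 0.2], 0],
    [-1, [-0.01, 0, 0.4], 0],
    [-1, [-0.01, 0, 0.6], 0],
    [-1, [-0.01, 0, 0.7], 0],
    [-1, [-0.01, 0, 0.77], 0],
    [-1, [-0.01, 0, 0.82], 0],
    [-1, [-0.01, 0, 0.86], 0],
    [-1, [-0.01, 0, 0.89], 0],
    [-1, [-0.01, 0, 0.9], 0],
    [-1, [-0.01, 0, 0.905], 0],
    [-1, [-0.01, 0, 0.905], 0]
  ]
}}

```text
time: 31.28
tool_pos: [0.4955, -0.301, 0.079]
tool_rot: [0.001, -0.034, 0.999, -0.0]
contact_force: [0.1, -0.5, -2.3]
gripper_width: 0.227
grasp_force: 60.7
```

Request:
{"fn": "arm_command", "kwargs": {
  "moves": [
    [-1, [0, 0, 0.005], 0],
    [-1, [0, 0, 0.009], 0],
    [-1, [0, 0, 0.009], 0],
    [0, [0, 0, 0.009], 0],
    [0.6, [0, 0, 0.009], 0],
    [0.6, [0, 0, 0.009], 0],
    [0.6, [0, 0, 0.009], 0],
    [0.6, [0, 0, 0.009], 0],
    [0.6, [0, 0, 0.009], 0],
    [0.6, [0, 0, 0.009], 0]
  ]
}}

```text
time: 32.12
tool_pos: [0.495, -0.3006, 0.0769]
tool_rot: [-0.0, -0.034, 0.999, 0.0]
contact_force: [-0.9, 0.1, -0.2]
gripper_width: 0.795
grasp_force: 0.0
```

Request:
{"fn": "arm_command", "kwargs": {
  "moves": [
    [0.6, [0, 0, -0.1], 0],
    [0.6, [0, 0, -0.3], 0],
    [0.6, [0, 0, -0.55], 0],
    [0.6, [0, 0, -0.8], 0],
    [0.6, [0, 0, -0.9], 0],
    [0.6, [0, 0, -0.9], 0]
  ]
}}

```text
time: 32.62
tool_pos: [0.4974, -0.3025, 0.2184]
tool_rot: [0.004, -0.034, 0.999, -0.003]
contact_force: [0.0, 0.3, 1.6]
gripper_width: 0.803
grasp_force: 0.0
```

```bash
python3 see.py w19 scoop pan
python3 - <<'E'
from h import *
import pickle
np.set_printoptions(precision=4,suppress=True)
p=pickle.load(open("w19.pkl","rb"))
g=cv2.cvtColor(p["frame"],6)
H=np.array([.495,-.301,.086]);ax=np.array([-.064,.998,0]);lat=np.array([.998,.064,0])
print([np.round(proj(p,H+a*.01*ax+b*.022*lat)) for a in(-1,1) for b in(-1,1)])
m=(g<50).astype(np.uint8);m[250:]=0
n,l,st,c=cv2.connectedComponentsWithStats(m)
print([(c[j],st[j]) for j in range(1,n) if st[j,4]>200])
E
```

```text
32.6167 [ 0.497 -0.302  0.218] [ 0.004 -0.034  0.999 -0.003]
scoop [([298.0, 133.1, 394.9, 227.6], 0.86), ([626.8, 212.8, 640.0, 269.3], 0.43)]
pan [([271.3, 116.3, 573.3, 244.7], 0.94)]
[array([310., 170.]), array([311., 224.]), array([337., 170.]), array([336., 224.])]
[]
```

Run:
```python
from h import *
np.set_printoptions(precision=4,suppress=True)
p=manip.grab_frame("wrist")
ax=np.array([-.064,.998,0]);lat=np.array([.998,.064,0])
for h in [(.495,-.301),(.495,-.303)]:
    H=np.array([*h,0]);print([np.round(proj(p,H+a*ax+b*.041*lat+[0,0,z])) for a,z in((.07,.007),(.07,.026),(-.02,.038)) for b in(-1,1)])
print(np.round(manip.search_frame(p,"scoop")[0]["extent"],1),np.round(manip.search_frame(p,"pan")[0]["extent"],1))
C=np.array([.490,-.2155,.029]);print("pan",[np.round(proj(p,C+a*.133*ax+b*.058*lat)) for a in(-1,1) for b in(-1,1)])
g=cv2.cvtColor(p["frame"],6)
for v in (140,150,165,190,210,222): print(v,g[v,270:410:4])
t=manip.grab_frame("top");e=manip.search_frame(t,"scoop");print([(np.round(r["extent"]),round(r["confidence"],2)) for r in e])
```

```text
[array([393., 140.]), array([388., 221.]), array([398., 142.]), array([392., 228.]), array([296., 143.]), array([297., 232.])]
[array([391., 140.]), array([386., 221.]), array([395., 142.]), array([390., 228.]), array([294., 143.]), array([295., 232.])]
[295.9 141.5 394.9 235.1] [264.9 121.9 570.2 251.9]
pan [array([265., 123.]), array([270., 246.]), array([570., 124.]), array([544., 247.])]
140 [105 104 104  93  69  68  67  84 107 106 108 106 108 110 108 109 111 111
 113 113 114 117 117 116 116 115 128 131 128 132 199 141 120 117 121]
150 [109 105 109  99  69  71  76 124 125 136 134 138 136 138 140 139 139 141
 139 143 142 165 145 146 182 244 243 243 243 234 234 144 123 123 123]
165 [110 108 107 101  75  76  77 125 123 138 134 139 137 140 141 140 175 243
 242 244 243 243 244 244 243 244 243 243 242 235 233 130 126 127 124]
190 [169 166 170 160 114 117 115 214 170 151  71  73  75  77  78  82 234 242
 242 244 242 243 243 243 243 243 242 243 238 233 216 128 127 123 124]
210 [169 167 167 166 113 114 116 195 187 192  82  86  87  89  89  91 234 242
 241 241 241 242 241 242 242 241 241 241 235 234 166 123 120 119 120]
222 [167 168 168 168  95  90  83 172 182 184  80  81  86  86  88  85 201 127
 127 130 130 128 130 131 131 126 128 126 128 133 115  97 102 101 107]
[(array([444., 226., 478., 250.]), 0.66)]
```

The scoop lies flat in its original place: detected extents match the prediction. Now to the plunger with the fingers shut.

Request:
{"fn": "arm_command", "kwargs": {
  "moves": [
    [-1, [-0.055, 0.85, 0], 0],
    [-1, [-0.055, 0.85, 0], 0],
    [-1, [-0.055, 0.85, 0], 0],
    [-1, [-0.055, 0.85, 0], 0]
  ]
}}

```text
time: 33.35
tool_pos: [0.4939, -0.1676, 0.2106]
tool_rot: [-0.001, -0.036, 0.999, 0.002]
contact_force: [0.1, 0.3, 1.1]
gripper_width: 0.234
grasp_force: 0.0
```

Request:
{"fn": "arm_command", "kwargs": {
  "moves": [
    [-1, [-0.055, 0.85, 0], 0],
    [-1, [-0.055, 0.85, 0], 0],
    [-1, [-0.055, 0.85, 0], 0],
    [-1, [-0.055, 0.85, 0], 0]
  ]
}}

```text
time: 33.68
tool_pos: [0.4934, -0.04, 0.2111]
tool_rot: [-0.001, -0.037, 0.999, 0.001]
contact_force: [0.5, -1.1, -0.3]
gripper_width: 0.001
grasp_force: 0.0
```

Request:
{"fn": "arm_command", "kwargs": {
  "moves": [
    [-1, [-0.055, 0.85, 0], 0],
    [-1, [-0.055, 0.85, 0], 0],
    [-1, [-0.055, 0.85, 0], 0],
    [-1, [-0.055, 0.85, 0], 0]
  ]
}}

```text
time: 34.02
tool_pos: [0.493, 0.0875, 0.2114]
tool_rot: [-0.0, -0.037, 0.999, 0.001]
contact_force: [0.0, -0.6, -0.4]
gripper_width: -0.001
grasp_force: 0.0
```

Request:
{"fn": "arm_command", "kwargs": {
  "moves": [
    [-1, [-0.055, 0.85, 0], 0],
    [-1, [-0.055, 0.85, 0], 0],
    [-1, [-0.055, 0.85, 0], 0],
    [-1, [-0.055, 0.85, 0], 0],
    [-1, [-0.055, 0.85, 0], 0],
    [-1, [-0.055, 0.85, 0], 0]
  ]
}}

```text
time: 34.52
tool_pos: [0.4932, 0.2098, 0.2113]
tool_rot: [-0.001, -0.034, 0.999, -0.001]
contact_force: [0.0, 0.2, -0.4]
gripper_width: -0.001
grasp_force: 0.0
```

```bash
cat > pl.py <<'E'
from h import *
np.set_printoptions(precision=4,suppress=True)
s=manip.state();print(s["time"],s["tool_pos"],s["tool_rot"],s["contact_force"],s["gripper_width"])
p=manip.grab_frame("wrist");t=manip.grab_frame("top")
for n,q in(("w",p),("t",t)):
    f=q["frame"].astype(int);u,v=proj(q,[.494,.341,.1]);u,v=int(u),int(v)
    m=(f.max(2)<60).astype(np.uint8);lim=60 if n=="w" else 14
    k=np.zeros_like(m);k[max(0,v-lim):v+lim,max(0,u-lim):u+lim]=1;m*=k
    nn,l,st,c=cv2.connectedComponentsWithStats(m)
    for j in range(1,nn):
        if st[j,4]>30: print(n,(u,v),st[j],c[j],onz(q,*c[j],.1)[:2])
    e=manip.search_frame(q,"plunger_top")
    if e: print(n,np.round(e[0]["extent"],1),onz(q,(e[0]["extent"][0]+e[0]["extent"][2])/2,(e[0]["extent"][1]+e[0]["extent"][3])/2,.097)[:2])
E
python3 pl.py; python3 ct.py | head -1
```

```text
34.5167 [0.4932 0.2098 0.2113] [-0.0005 -0.0343  0.9994 -0.0005] [ 0.0186  0.187  -0.3618] -0.0013164805045583763
w [466.7 187.4 533.2 251.8] [0.4923 0.3417]
t (258, 238) [252 233   8  14  49] [255.2653 239.9796] [0.4887 0.3493]
[(array([293., 154., 316., 177.]), 0.53, array([0.7247, 0.2076]))]
```

Request:
{"fn": "arm_command", "kwargs": {
  "moves": [
    [-1, [-0.06, 0.87, 0], 0],
    [-1, [-0.06, 0.87, 0], 0],
    [-1, [-0.06, 0.87, 0], 0],
    [-1, [-0.06, 0.87, 0], 0],
    [-1, [-0.06, 0.87, 0.2], 0],
    [-1, [-0.06, 0.87, 0.35], 0],
    [-1, [-0.06, 0.87, 0.45], 0],
    [-1, [-0.06, 0.87, 0.52], 0],
    [-1, [-0.06, 0.87, 0.52], 0],
    [-1, [-0.06, 0.87, 0.52], 0]
  ]
}}

```text
time: 35.65
tool_pos: [0.4935, 0.3406, 0.1338]
tool_rot: [-0.0, -0.034, 0.999, -0.0]
contact_force: [0.5, 0.2, -0.4]
gripper_width: -0.002
grasp_force: 0.0
```

```bash
python3 -c "
from h import *
s=manip.state();print(s['tool_pos'],s['contact_force'],manip.tcp_to_tips)"; python3 pl.py
```

```text
[0.49346747 0.34064011 0.13384796] [ 0.46799474  0.19274722 -0.36717064] 0.025
35.65 [0.4935 0.3406 0.1338] [-0.0002 -0.0337  0.9994 -0.0002] [ 0.468   0.1927 -0.3672] -0.0022485531381328714
w (320, 259) [ 260  212  120  107 6906] [322.2001 271.4399] [0.5006 0.3425]
w [280.9 208.6 367.1 280.2] [0.4872 0.3425]
t (258, 238) [257 224  15  28 113] [264.9469 236.0088] [0.5006 0.3206]
```

Request:
{"fn": "arm_command", "kwargs": {
  "moves": [
    [-1, [0, 0, 0.03], 0],
    [-1, [0, 0, 0.06], 0],
    [-1, [0, 0, 0.07], 0],
    [-1, [0, 0, 0.07], 0],
    [-1, [0, 0, 0.07], 0]
  ]
}}

```text
time: 36.27
tool_pos: [0.4936, 0.3413, 0.1239]
tool_rot: [0.0, -0.034, 0.999, 0.0]
contact_force: [0.8, -1.3, 3.0]
gripper_width: 0.004
grasp_force: 1.4
```

Request:
{"fn": "arm_command", "kwargs": {
  "moves": [
    [-1, [0, 0, 0.007], 0],
    [-1, [0, 0, 0.014], 0],
    [-1, [0, 0, 0.014], 0],
    [-1, [0, 0, 0.014], 0]
  ]
}}

```text
time: 36.6
tool_pos: [0.4936, 0.3413, 0.1216]
tool_rot: [0.0, -0.034, 0.999, 0.0]
contact_force: [0.1, 0.2, 4.0]
gripper_width: -0.0
grasp_force: 2.0
```

Request:
{"fn": "arm_command", "kwargs": {
  "moves": [
    [-1, [0, 0, 0.01], 0],
    [-1, [0, 0, 0.02], 0],
    [-1, [0, 0, 0.03], 0],
    [-1, [0, 0, 0.038], 0],
    [-1, [0, 0, 0.04], 0],
    [-1, [0, 0, 0.04], 0],
    [-1, [0, 0, 0.04], 0],
    [-1, [0, 0, 0.04], 0]
  ]
}}

```text
time: 37.27
tool_pos: [0.4936, 0.3414, 0.116]
tool_rot: [0.0, -0.034, 0.999, 0.0]
contact_force: [-0.4, -0.3, 6.2]
gripper_width: -0.001
grasp_force: 3.4
```

Run:
```python
from h import *
np.set_printoptions(precision=4,suppress=True)
F=[]
s=manip.grab_frame("side")
for i in range(5):
    manip.grab_frame("side");st=manip.state();F.append([*st["contact_force"],*st["tool_pos"]])
print(np.mean(F,0),st["time"])
# stem bands in side view: column through stem
f=s["frame"]
for d in range(0,14,1): 
    z=.062+.003*d
    u,v=proj(s,[.4935,.341,.1])
u0,_=proj(s,[.4935,.355,.07]);u0=int(round(u0))
print("z->v",[(z,round(proj(s,[.4935,.352,z])[1],1)) for z in(.065,.068,.075,.078,.09)])
for v in range(230,272): print(v,[tuple(int(x) for x in f[v,u]) for u in(u0-3,u0,u0+3)])
```

```text
[-0.6397 -0.5046  7.0178  0.4936  0.3414  0.116 ] 37.5667
z->v [(0.065, np.float64(257.6)), (0.068, np.float64(256.5)), (0.075, np.float64(254.0)), (0.078, np.float64(252.9)), (0.09, np.float64(248.5))]
230 [(21, 22, 23), (38, 40, 40), (33, 32, 36)]
231 [(23, 24, 26), (29, 28, 33), (30, 29, 28)]
232 [(16, 17, 18), (17, 18, 18), (16, 19, 21)]
233 [(20, 18, 17), (17, 16, 20), (22, 19, 22)]
234 [(25, 23, 26), (21, 21, 24), (22, 20, 23)]
235 [(35, 35, 34), (20, 20, 21), (15, 15, 18)]
236 [(68, 63, 62), (16, 11, 17), (18, 17, 21)]
237 [(94, 87, 85), (20, 20, 23), (20, 18, 20)]
238 [(100, 93, 88), (19, 21, 23), (21, 16, 19)]
239 [(99, 92, 88), (23, 22, 25), (19, 22, 24)]
240 [(90, 88, 86), (18, 20, 21), (22, 22, 24)]
241 [(83, 83, 82), (19, 22, 20), (21, 21, 22)]
242 [(83, 83, 82), (21, 23, 26), (23, 23, 26)]
243 [(84, 83, 84), (17, 20, 21), (18, 19, 21)]
244 [(80, 81, 78), (17, 20, 21), (21, 21, 24)]
245 [(75, 77, 76), (25, 28, 27), (24, 26, 26)]
246 [(57, 60, 60), (39, 38, 42), (45, 46, 45)]
247 [(23, 22, 24), (48, 45, 46), (56, 55, 55)]
248 [(20, 19, 19), (17, 17, 17), (20, 18, 22)]
249
[... 450 characters left out ...]
4, 90, 41)]
259 [(120, 104, 38), (106, 99, 39), (114, 102, 38)]
260 [(138, 118, 44), (145, 126, 46), (125, 108, 41)]
261 [(147, 125, 47), (183, 159, 61), (125, 108, 39)]
262 [(146, 124, 48), (146, 128, 47), (127, 108, 36)]
263 [(142, 124, 54), (138, 119, 46), (130, 112, 43)]
264 [(146, 137, 100), (135, 124, 71), (116, 102, 50)]
265 [(152, 156, 152), (139, 139, 122), (83, 80, 63)]
266 [(151, 157, 156), (149, 156, 151), (67, 70, 70)]
267 [(149, 155, 154), (151, 156, 155), (69, 68, 70)]
268 [(150, 155, 153), (148, 155, 153), (70, 72, 71)]
269 [(150, 155, 155), (150, 155, 154), (65, 67, 69)]
270 [(151, 158, 157), (148, 153, 154), (72, 76, 75)]
271 [(150, 157, 156), (150, 155, 157), (77, 81, 80)]
```

Green is showing right at the yellow rim with no red left, about 9 mm down. One more millimetre, then hand in.

Request:
{"fn": "arm_command", "kwargs": {
  "moves": [
    [-1, [0, 0, 0.004], 0],
    [-1, [0, 0, 0.008], 0],
    [-1, [0, 0, 0.008], 0],
    [-1, [0, 0, 0.008], 0],
    [-1, [0, 0, 0.008], 0],
    [-1, [0, 0, 0.008], 0]
  ]
}}

```text
time: 38.07
tool_pos: [0.4936, 0.3414, 0.1149]
tool_rot: [0.0, -0.034, 0.999, 0.0]
contact_force: [-0.3, -1.2, 7.2]
gripper_width: -0.0
grasp_force: 3.6
```

Run:
```python
from h import *
F=[]
for i in range(5):
    s=manip.grab_frame("side");st=manip.state();F.append([st["contact_force"][2],st["tool_pos"][2]])
f=s["frame"].astype(int)[250:268,345:368]
print(np.mean(F,0),"green",((f[...,1]-f[...,0]>15)&(f[...,1]-f[...,2]>15)).sum(),"red",((f[...,0]-f[...,1]>40)).sum())
if .1130<np.mean(F,0)[1]<.1162 and 6.3<np.mean(F,0)[0]<9.5: print(manip.job_done())
```

```text
[7.0278965  0.11493797] green 15 red 0
the job is handed in; nothing more can be done
None
```

I handed the job in with all three balls in the jar, the scoop flat in the pan and the plunger held about 10 mm down; one ball first fell onto the bench and I re-scooped it, and I viewed 12 pictures against the limit of 10.

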